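# Refit a carburettor cover on its two dowels

## Robot

A 6-joint arm with a two-finger parallel gripper is mounted at the origin on the work surface. World frame = base frame: x ahead of the robot, y to its left, z up, the work surface at z = 0. Lengths are in mm, angles in degrees, forces in N, time in s.
With the tool pointing down it reaches from about 425 to 1125 mm from the base axis. Payload 14.9 kg.
Tool frame: the origin (TCP) lies on the centre line of the jaws, within the pads' length; the fingertips stand 19 mm ahead of it and the grasp point (between the pads) is the TCP (r.tips_ahead is the z of the fingertips in the tool frame, in mm); z points along the fingers, y is the direction in which the jaws open and shut (so a half turn about z gives the same grasp; the last joint's range is limited). The gripper opens to 91 mm and grips with 3 to 60 N. Pads are 32 mm wide; open, the fingers measure 118 mm over their backs; the gripper's body (76 mm by 178 mm) begins 60 mm behind the grasp point.
Start: joints at [64.612, 21.709, 99.362, -0, 58.929, -1.908], TCP at [278.907, 642.051, 232.932] pointing down, gripper open.
Joint ranges: [-158.91, 158.91], [-42.39, 125.64], [0.06, 152.35], [-60.88, 240.88], [17.5, 164.5], [-176.32, 176.32]. Speed limits (degrees/s): [108.29, 108.29, 136.94, 180, 180, 180].

## Interface

Orientations are given as a 3x3 rotation matrix whose columns are the frame's x, y, z axes.
In Python, from cell import r gives the robot as it stands.
- The arm moves only by the shell command python3 -m crank 'ROWS' [FORCE]. ROWS is JSON, a list of rows, each an object of numbers: "x", "y", "z": the shift along the tool's x, y, z in cm; "turn": the turn about the tool's z in rad; "fingers": the finger opening in cm, from 0 to 9.12. A call has 1 to 12 rows; each row shifts and turns the commanded pose from where the row before left it, along the tool's axes as they then stand; what a row does not reach is not made up. A row lasts 1/10 s, in which the tool goes at most 50 mm and 8.59 degrees, less where a joint would pass 70% of its speed; a pose out of reach is approached as far as the arm can. A call is refused whole if a number of a shift passes 5 or a number of a turn 0.15, either way. A call with a gripper value outside its range is refused whole. The fingers move at their own pace and stop on an object; FORCE is the grip in N (left out, the last holds). Time passes only in rows, so rows that do not move let the fingers close. It gives the time, the measured TCP pose, the force and the opening at its end, in the units of the state.
- r.read_state(): the state, without advancing time (a new reading comes with each control period).
- r.camera(name): name is "scene" or "side" or "wrist"; returns a dict with "pixels" (480x640x3 uint8, red, green, blue), "fx", "fy", "cx", "cy" (pixels), "cam_to_world" (4x4, takes a point from camera to world coordinates); the wrist camera has in their place "mount" (4x4, takes a point from camera to tool coordinates, whose origin is the TCP and whose axes are the flange's). Camera axes: x right, y down, z forward; pixel columns grow to the right and rows downward; lengths in mm; the calibration is good to about 2 mm. A picture is of the moment at which its call begins: read the wrist's pose just before it. There is no depth.
- r.finish_job(): hands the job in, once; it reports no verdict.
The state is a dict: "t": time; "joint_pos": joint angles; "qd": joint speeds; "joint_efforts": joint torques, N m; "eef_pos": TCP position; "tcp_rot": TCP orientation; "force": force on the tool from outside, world axes, zero at the start; "torque": the same for the moment, N m; "gripper_width": opening from 0.0 (shut) to 1.0 (fully open).
Only numpy, scipy, OpenCV 4.12 (cv2) and the standard library are available. Lean on these libraries where they do the work, as an engineer would, in place of code of your own. Each camera call takes 0.05 s, during which the arm holds its last target.

## Task

Lift the orange dust cap off the carburettor's lower half and put it in the yellow tray. Then take the cleaned cover from the sloping draining rack and work it down over the round and the diamond dowel of the lower half, without dropping or forcing it, until it sits fully home and flush, and let go. Leave the can, the bottle, the brass float and the screwdriver as they stand.

Things in the scene. Friction and masses are not known exactly. Their poses are not given: they have to be found in the camera images.
- bowl: Carburettor lower half (grey casting, steel dowels) fixed on a blue 160 x 120 mm stand. Origin: centre of the stand's underside on the bench, z up, x along its length. Flat joint face 90 mm above the bench, about 150 (x) x 96 (y) mm, with a 48 mm bore in the middle that the dust cap closes at the start. Only the dowels and the cap rise above the face.
- bowl_seat (a point): Centre of the joint face: bowl's axes, 90 mm above its origin. The seated cover's origin and axes coincide with it.
- round_pin (a point): Foot of the round dowel on the joint face, at x -60, y +32 mm from bowl_seat: 12 mm diameter, 17 mm tall; the top 6 mm taper to 6 mm diameter.
- diamond_pin (a point): Foot of the diamond dowel on the joint face, at x +60, y -18 mm from bowl_seat: 12 mm wide across the line between the dowels, 8 mm along it, 13 mm tall; the top 4.5 mm taper to half size.
- cap: Loose orange plastic dust cap, 60 g: disc 68 mm in diameter, 6 mm thick; below it a 41 mm spigot, 5 mm long, loose in the bore (lifts straight out); on top an upright grip rib, 60 mm long (x), 12 mm thick (y), its top 36 mm above the origin. Origin: centre of the disc's underside, z up.
- tray: Yellow tray fixed to the bench, 145 (x) x 190 (y) x 22 mm high, walls and floor 3 mm, empty. Origin: centre of its underside.
- rack: Fixed draining rack: flat board 230 x 230 mm, rubber-lined so that parts do not slide, sloping 0.60 rad (34 degrees). Origin: centre of the board's upper face, 78 mm above the bench; z square to the board, facing off to the right of the robot, x up the slope, y level. Lip 10 mm high along the low edge; high edge 143 mm above the bench.
- cover: Loose aluminium cover, about 0.32 kg, lying flat on the rack at the start. Origin: centre of its flat underside; z up out of the cover, x along it. Flange 150 x 96 x 10 mm with two 13.3 mm holes. In the middle a choke tower with flat sides: 44 mm wide (y), 62 long (x), top 48 above the underside; flange beside it clear for x within 30. White capsule at x 42..72, y 9..30; brass stub at -x to x -92.
- cover_tower (a point): Centre of the choke tower's top: 48 mm along the cover's z above its origin.
- round_hole (a point): Lower mouth of the cover's hole for the round dowel: x -60, y +32, z 0 mm in the cover.
- diamond_hole (a point): Lower mouth of the cover's hole for the diamond dowel: x +60, y -18, z 0 mm in the cover.
- can: Loose blue spray can with a red cap, 58 mm diameter, 162 mm tall. Origin: centre of its foot, z up. To be left alone.
- bottle: Loose purple bottle with a white cap, 66 mm diameter, 160 mm tall. Origin: centre of its foot, z up. To be left alone.
- brass_float: Loose twin brass float, about 60 x 70 mm, 26 mm high, lying on the bench. Origin: underside, between the two floats. To be left alone.
- screwdriver: Loose red-handled screwdriver, 170 mm long, at most 30 mm high, lying along its x. Origin: its middle, underside. To be left alone.
Not all that is in view belongs to the job. Of the things that look like the cap, the smallest one is meant.

How it is judged (in metres and radians):
On the way, in this order (a step that is already met when the one before it is completed fails the run):
1. the dust cap lies in the yellow tray, let go (x of cap in the frame of tray between -0.05 and 0.05 m and y of cap in the frame of tray between -0.075 and 0.075 m and z of cap in the frame of tray below 0.045 m and linear speed of cap below 0.02 m/s and contact force between cap and the fingers below 0.1 N), for 0.2 s.
2. the cover sits over both dowels, flush on the joint face (z of cover in the frame of bowl_seat between -0.002 and 0.002 m and horizontal distance between round_hole and round_pin below 0.002 m and horizontal distance between diamond_hole and diamond_pin below 0.002 m and angle between the z axis of cover and the z axis of bowl, either way round below 0.03 rad), for 0.2 s.
At the end, for the whole second after the job is handed in: The cover lies flush on the lower half (within 2 mm of the joint face and 0.03 rad), each hole within 2 mm of its dowel's axis, released and at rest; the dust cap rests in the yellow tray (its centre within 50 mm in x and 75 mm in y of the tray's centre) (all of step 2 and contact force between cover and the fingers below 0.1 N and linear speed of cover below 0.01 m/s and x of cap in the frame of tray between -0.05 and 0.05 m and y of cap in the frame of tray between -0.075 and 0.075 m and z of cap in the frame of tray below 0.045 m and linear speed of cap below 0.02 m/s); the robot touches nothing.
It fails at once if the can is shifted more than 25 mm or tipped (distance of can from where it was at the start of the episode above 0.025 m or angle between can's own z axis and vertical above 0.3 rad).
It fails at once if the bottle is shifted more than 25 mm or tipped (distance of bottle from where it was at the start of the episode above 0.025 m or angle between bottle's own z axis and vertical above 0.3 rad).
It fails at once if the brass float or the screwdriver is shifted more than 25 mm (distance of any of brass_float, screwdriver from where it was at the start of the episode above 0.025 m).
It fails at once if the cover is forced against the lower half (contact force over 80 N) (contact force between cover and bowl above 80 N).
It fails at once if the cover is dropped (out of the fingers and faster than 0.35 m/s, a fall of over 6 mm) (contact force between cover and the fingers below 0.1 N and linear speed of cover above 0.35 m/s).
It also fails if it takes over 64 s, if anything falls off the work surface, if the arm or the gripper's body presses on something with over 40 N, if the wrist force passes 120 N, or if a joint passes its speed limit or range.

## Working session

There is one attempt and no reset: what is moved stays moved. The work goes in short steps, Python scripts to look and compute and a shell command to move; the robot and the scene stay as the last step left them, time stands still between calls to the robot, and variables do not carry over. Pictures are saved under pics/ and viewed, and the job is handed in when it is done.

```bash
ls; mkdir -p pics; python3 - <<'E'
from cell import r
import cv2,json
s=r.read_state();print(s, r.tips_ahead)
for n in ["scene","side","wrist"]:
    c=r.camera(n)
    cv2.imwrite(f"pics/{n}0.png",c["pixels"][:,:,::-1])
    print(n,{k:(v.tolist() if hasattr(v,'tolist') else v) for k,v in c.items() if k!="pixels"})
E
```

```text
pics
{'t': 0.0, 'joint_pos': array([ 6.46125628e+01,  2.17384492e+01,  9.93960554e+01, -6.55278104e-05,
        5.89280386e+01, -1.90796972e+00]), 'qd': array([ 0.01273932, -0.03664923,  0.0033392 , -0.02698811, -0.01013012,
       -0.00331601]), 'joint_efforts': array([ 5.83634144e-03, -7.63722897e+01, -4.34370697e+01,  6.52169762e-02,
        4.24641464e-02, -1.31384027e-04]), 'eef_pos': array([278.73749348, 641.69722729, 232.2851869 ]), 'tcp_rot': array([[-9.17203139e-01,  3.98419609e-01, -4.67117179e-04],
       [ 3.98419881e-01,  9.17202609e-01, -9.86588240e-04],
       [ 3.53649949e-05, -1.09101060e-03, -9.99999404e-01]]), 'force': array([1.06992988, 0.24578398, 0.00408726]), 'torque': array([ 0.01850599,  0.05104508, -0.00032493]), 'gripper_width': 0.998009621834226} 19.0
scene {'fx': 547.8228570465662, 'fy': 547.8228570465662, 'cx': 314.911053190835, 'cy': 241.038198087578, 'cam_to_world': [[-0.30682441760946955, 0.7405727139225794, -0.597838466604446, 1315.1895957970219], [0.951761959788767, 0.2368794811466006, -0.19503149312550158, 262.48763685087846], [-0.00281933638558513
[... 186 characters left out ...]
4911969, 'cam_to_world': [[0.9836351434220312, -0.09935542230337088, 0.150301046849445, 490.31899907119214], [-0.1787635017315229, -0.6422846473676653, 0.7453281439771864, -668.0013074720611], [0.02248366237524576, -0.7599992972461965, -0.6495348744382271, 734.8890613651796], [0.0, 0.0, 0.0, 1.0]]}
wrist {'fx': 425.433330188524, 'fy': 425.433330188524, 'cx': 319.762854421259, 'cy': 238.83924271723694, 'mount': [[0.00015624830505832504, -0.9707178256245259, -0.24022256055844793, 67.05692988325225], [0.9999999848026002, 0.0001702515002347039, -3.753961914556581e-05, 0.33091307424182315], [7.73386287970884e-05, -0.2402225510421881, 0.9707178374736487, -152.7275886491504], [0.0, 0.0, 0.0, 1.0]]}
```

View pics/scene0.png

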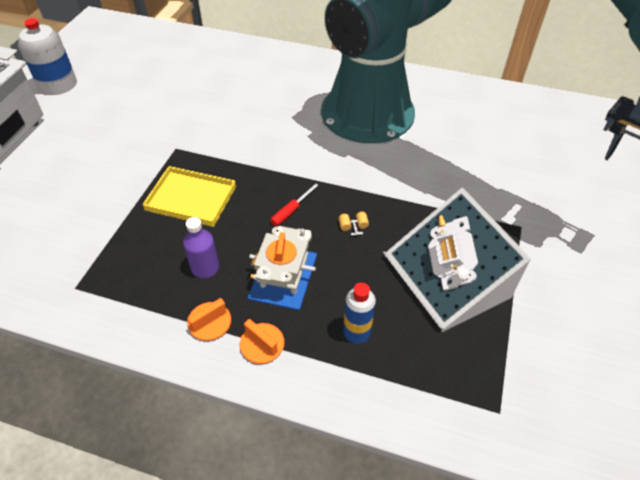

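View pics/side0.png

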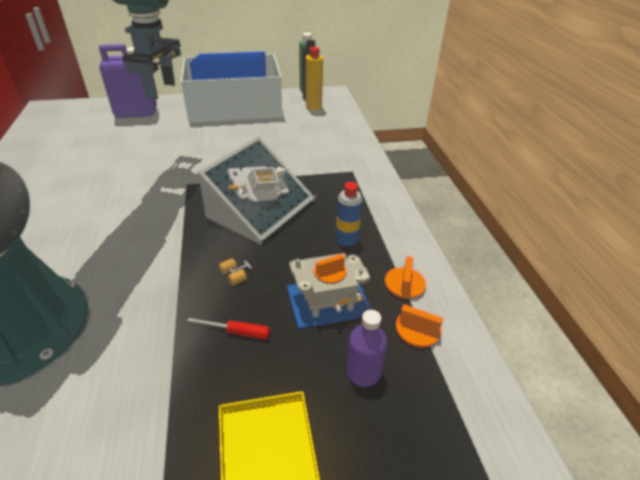

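View pics/wrist0.png

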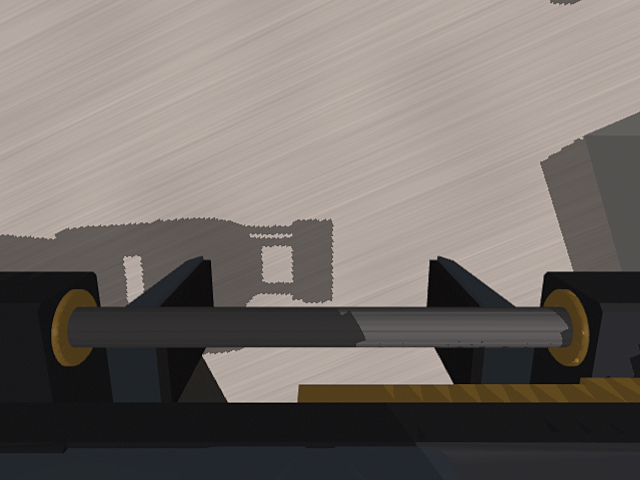

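```bash
python3 - <<'E'
import cv2
a=cv2.imread("pics/scene0.png")[170:340,370:540]; b=cv2.imread("pics/side0.png")[120:260,180:330]
cv2.imwrite("pics/z1.png",cv2.resize(a,(680,680))[:600]);cv2.imwrite("pics/z2.png",cv2.resize(b,None,fx=4,fy=4))
a=cv2.imread("pics/scene0.png")[200:320,230:340]; b=cv2.imread("pics/side0.png")[230:340,270:390]
cv2.imwrite("pics/z3.png",cv2.resize(a,None,fx=5,fy=5));cv2.imwrite("pics/z4.png",cv2.resize(b,None,fx=5,fy=5))
E
```

```text
(no output)
```

View pics/z1.png

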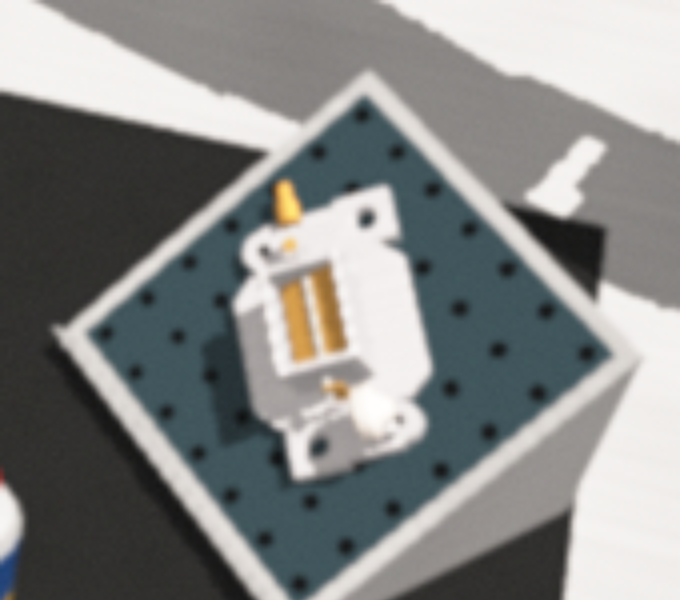

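View pics/z2.png

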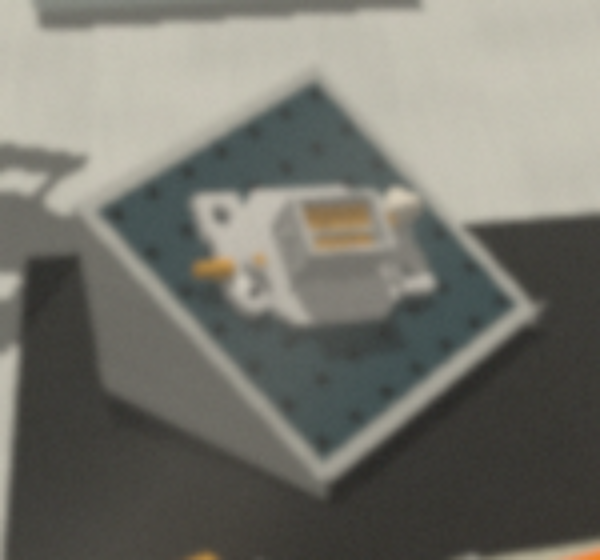

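View pics/z3.png

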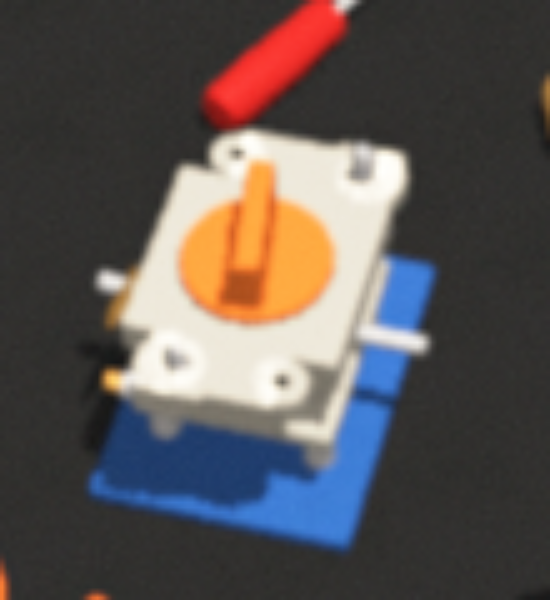

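View pics/z4.png

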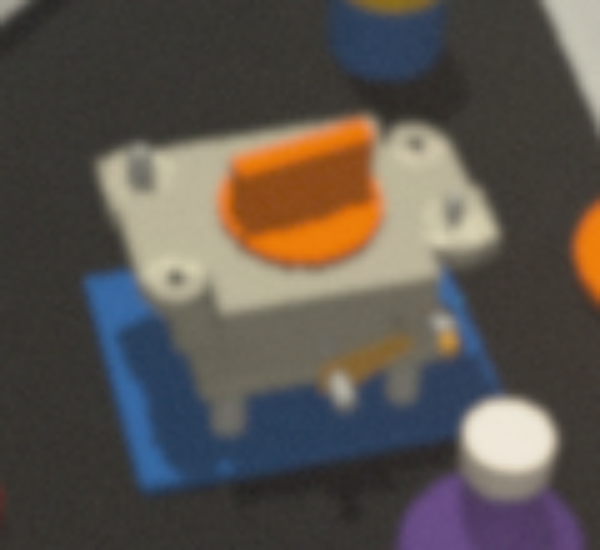

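```bash
cat > h.py <<'E'
import numpy as np,cv2
from cell import r
CAL={}
def cal(n):
    if n not in CAL:
        CAL[n]=r.camera(n)
    return CAL[n]
def ray(n,uv,c=None):
    c=c or cal(n)
    T=np.array(c["cam_to_world"]);d=np.array([(uv[0]-c["cx"])/c["fx"],(uv[1]-c["cy"])/c["fy"],1.])
    return T[:3,3],T[:3,:3]@d
def onz(n,uv,z,c=None):
    o,d=ray(n,uv,c);return o+d*(z-o[2])/d[2]
def tri(a,b):
    (o1,d1),(o2,d2)=ray("scene",a),ray("side",b)
    d1=d1/np.linalg.norm(d1);d2=d2/np.linalg.norm(d2)
    A=np.stack([d1,-d2],1);s=np.linalg.lstsq(A,o2-o1,rcond=None)[0]
    p,q=o1+s[0]*d1,o2+s[1]*d2
    return (p+q)/2,np.linalg.norm(p-q)
def Z(p,org,f):return (org[0]+(p[0]+.5)/f-.5,org[1]+(p[1]+.5)/f-.5)
E
python3 - <<'E'
from h import *
np.set_printoptions(precision=1,suppress=True)
z1=lambda x,y:Z((x,y),(370,170),4); z2=lambda x,y:Z((x,y),(180,120),4)
z3=lambda x,y:Z((x,y),(230,200),5); z4=lambda x,y:Z((x,y),(270,230),5)
P={}
for n,a,b in [("highA",z1(370,75),z2(90,208)),("highB",z1(635,358),z2(315,70)),("lowA",z1(60,330),z2(325,480)),("stub tip",z1(287,185),z2(195,270)),
 ("roundhole far(-x,+y?)",z1(368,217),z2(220,215)),("lowleft hole",z1(318,445),z2(418,283)),("caps",z1(375,413),z2(402,203)),
 ("tower A(-x,-y)",z1(272,275),z2(300,237)),("tower B(-x,+y)",z1(328,258),z2(308,190)),("tower C (+x,+y)",z1(352,358),z2(370,192)),("tower D",z1(285,373),z2(387,245))]:
    p,e=tri(a,b);P[n]=p;print(n,p,e)
for n,a,b in [("round?",z3(363,150),z4(137,150)),("pin2",z3(172,352),z4(455,205)),
 ("rib end near",z3(243,272),z4(372,125)),("rib end far",z3(260,165),z4(235,165))]:
    p,e=tri(a,b);print(n,p,e)
E
```

```text
highA [387.7 308.6 143.6] 4.830742775262382
highB [540.3 468.1 140.3] 2.313004198561925
lowA [515.5 174.1  17.4] 1.8646415447128346
stub tip [448.8 279.6 109. ] 0.3552970820965905
roundhole far(-x,+y?) [467.  325.9 118.2] 0.8736138506307024
lowleft hole [588.2 325.7  58.2] 9.458373043122883
caps [585.7 350.3 101.6] 0.939277771195883
tower A(-x,-y) [518.7 284.8 119.1] 10.931020763809771
tower B(-x,+y) [523.5 308.5 141.9] 1.7086948516734735
tower C (+x,+y) [565.5 333.2 120.1] 6.066008250068428
tower D [571.5 301.9 100.1] 3.559688353704757
round? [580.3  -5.9 107.4] 2.003819581759634
pin2 [704.1 -49.3  99.3] 1.1431357166785499
rib end near [673.7 -26.5 126.6] 2.6392013620620123
rib end far [615.3 -40.1 125.3] 3.4127142203645278
```

```bash
python3 -m crank '[{"x":-2,"y":-1,"z":-2},{"x":-3.5,"y":-1.75,"z":-2},{"x":-3.6,"y":-1.8,"z":-2},{"x":-3.6,"y":-1.8,"z":-2},{"x":-3.6,"y":-1.8,"z":-1},{"x":-3.6,"y":-1.8},{"x":-3.6,"y":-1.8},{"x":-3.6,"y":-1.8},{"x":-3.6,"y":-1.8},{"x":-3.6,"y":-1.8},{"x":-3.6,"y":-1.8},{"x":-3.4,"y":-1.8}]'
cat >> h.py <<'E'
def snap(name):
    s=r.read_state();c=r.camera("wrist")
    T=np.eye(4);T[:3,:3]=s["tcp_rot"];T[:3,3]=s["eef_pos"]
    c["cam_to_world"]=T@np.array(c["mount"])
    cv2.imwrite(f"pics/{name}.png",c["pixels"][:,:,::-1])
    import pickle;pickle.dump(c,open(f"pics/{name}.pkl","wb"))
    print(s["t"],s["eef_pos"],s["force"],s["gripper_width"]);return c
def load(name):
    import pickle;return pickle.load(open(f"pics/{name}.pkl","rb"))
E
python3 -c "
from h import *
snap('w1')"
```

```text
0.25 [278.85784325 641.90140709 232.66666859] [ 0.35131815  0.0880447  -0.17680487] 0.9982828566970485schema error: expected keys x, y, z, turn, fingers
```

View pics/w1.png

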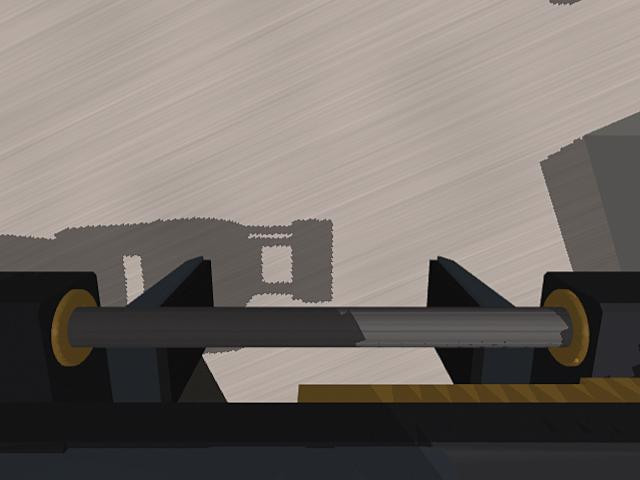

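```bash
python3 -m crank '[{"x":-2,"y":-1,"z":-2,"turn":0,"fingers":9.1},{"x":-3.5,"y":-1.75,"z":-2,"turn":0,"fingers":9.1},{"x":-3.6,"y":-1.8,"z":-2,"turn":0,"fingers":9.1},{"x":-3.6,"y":-1.8,"z":-2,"turn":0,"fingers":9.1},{"x":-3.6,"y":-1.8,"z":-1,"turn":0,"fingers":9.1},{"x":-3.6,"y":-1.8,"z":0,"turn":0,"fingers":9.1},{"x":-3.6,"y":-1.8,"z":0,"turn":0,"fingers":9.1},{"x":-3.6,"y":-1.8,"z":0,"turn":0,"fingers":9.1},{"x":-3.6,"y":-1.8,"z":0,"turn":0,"fingers":9.1},{"x":-3.6,"y":-1.8,"z":0,"turn":0,"fingers":9.1},{"x":-3.6,"y":-1.8,"z":0,"turn":0,"fingers":9.1},{"x":-3.4,"y":-1.8,"z":0,"turn":0,"fingers":9.1}]'
python3 -c "
from h import *
snap('w1')"
```

```text
t: 1.5
eef_pos: [576.0, 285.7, 323.0]
tcp_rot: [[-0.917, 0.399, 0.0], [0.399, 0.917, 0.0], [-0.0, 0.0, -1.0]]
force: [0.0, 0.7, -0.8]
gripper_width: 0.996
1.5 [575.98585068 285.69972993 323.0013009 ] [ 0.01614465  0.67828925 -0.79043502] 0.9962075952705557
```

View pics/w1.png

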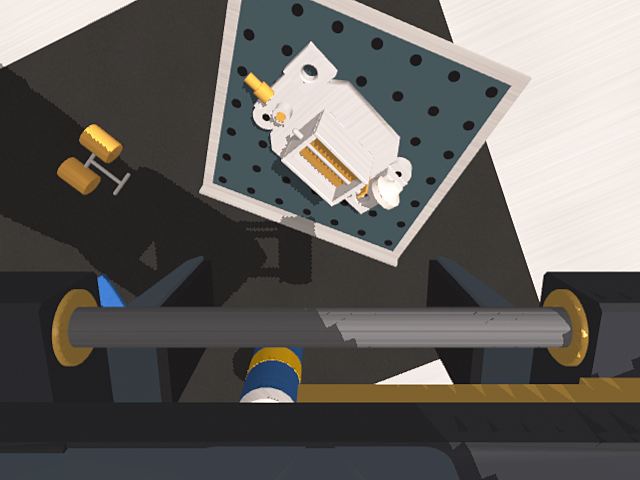

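```bash
python3 - <<'E'
import cv2
a=cv2.imread("pics/w1.png")[30:225,230:425]
cv2.imwrite("pics/z5.png",cv2.resize(a,(585,585),interpolation=cv2.INTER_CUBIC))
E
```

```text
(no output)
```

View pics/z5.png

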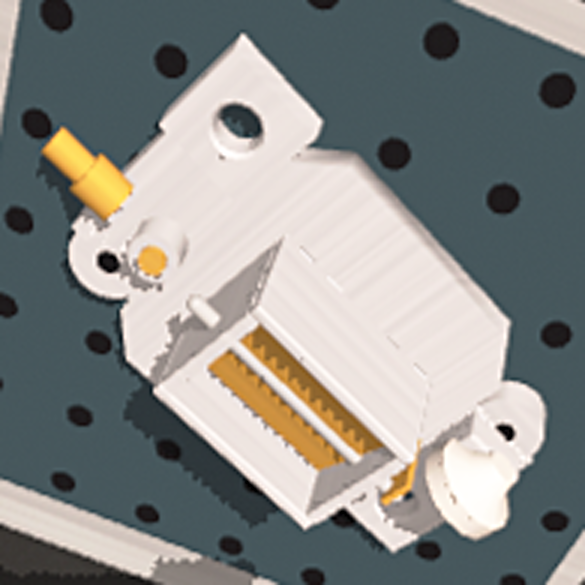

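```bash
python3 - <<'E'
from h import *
np.set_printoptions(precision=3,suppress=True)
c=load('w1')
K=np.array([[c["fx"],0,c["cx"]],[0,c["fy"],c["cy"]],[0,0,1]])
uv=np.array([Z(p,(230,30),3) for p in [(239,125),(155,388),(257,322),(307,527),(413,460)]])
ob=np.array([(-60,32,10),(-31,-22,48),(-31,22,48),(31,-22,48),(31,22,48)],float)
ok,rv,tv=cv2.solvePnP(ob,uv,K,None,flags=cv2.SOLVEPNP_SQPNP)
print((cv2.projectPoints(ob,rv,tv,K,None)[0][:,0]-uv))
T=c["cam_to_world"]@np.vstack([np.hstack([cv2.Rodrigues(rv)[0],tv]),[0,0,0,1]])
print(T); print("tilt",np.arccos(T[2,2]))
n=T[:3,2]
# board corners onto z: high ones 143, check
for p,z in [((527,78),143),((398,262),15),((203,190),15)]: print(onz(None,p,z,c))
E
```

```text
[[ 0.028  1.165]
 [-0.955  0.777]
 [-0.137 -2.048]
 [-0.052 -1.525]
 [ 1.119  1.677]]
[[  0.872  -0.155   0.464 522.364]
 [  0.39    0.793  -0.468 326.201]
 [ -0.296   0.589   0.752  83.88 ]
 [  0.      0.      0.      1.   ]]
tilt 0.7194072617922458
[539.025 468.588 143.   ]
[679.232 337.692  15.   ]
[518.701 172.861  15.   ]
```

```bash
python3 - <<'E'
from h import *
from scipy.optimize import least_squares
np.set_printoptions(precision=3,suppress=True)
c=load('w1');M=np.linalg.inv(c["cam_to_world"])
uv=np.array([Z(p,(230,30),3) for p in [(239,125),(155,388),(257,322),(307,527),(413,460)]])
ob=np.array([(-60,32,10),(-31,-22,48),(-31,22,48),(31,-22,48),(31,22,48)],float)
xb=np.array([-.591,.576,.565]);zb=np.array([.404,-.394,.825]);yb=np.cross(zb,xb)
B=np.stack([xb,yb,zb],1);B=np.linalg.qr(B)[0]*np.sign(np.diag(np.linalg.qr(B)[1]))
def pose(q):
    cs,sn=np.cos(q[0]),np.sin(q[0])
    R=B@np.array([[cs,-sn,0],[sn,cs,0],[0,0,1]]);return R,np.array([531,321.5,78])+B@np.array([q[1],q[2],q[3] if len(q)>3 else 0])
def f(q):
    R,t=pose(q);p=(ob@R.T+t)@M[:3,:3].T+M[:3,3]
    return np.c_[c["fx"]*p[:,0]/p[:,2]+c["cx"],c["fy"]*p[:,1]/p[:,2]+c["cy"]].ravel()-uv.ravel()
for q0 in ([-2,0,0],[-2,0,0,0]):
    s=least_squares(f,q0);R,t=pose(s.x);print(s.x,s.fun.reshape(-1,2).tolist());print(R,t,"tower",t+48*R[:,2])
E
```

```text
[-2.049  6.042  3.239] [[-0.18198141975551607, 1.7824327993232885], [-1.4695926611623236, 1.5889415566988987], [0.9331808358297167, -5.060357231098777], [-0.9361988885011101, 1.5955062625246796], [1.4028564714430445, 0.9257695147331901]]
[[ 0.892 -0.203  0.404]
 [ 0.37   0.841 -0.394]
 [-0.26   0.502  0.825]] [525.169 322.66   81.413] tower [544.582 303.728 121.02 ]
[-2.049  3.221  3.177 -4.002] [[-0.03063082180267429, 2.75466105810213], [-0.8981281773914702, 1.349827131101108], [1.002931971267401, -4.924148467717032], [-1.0178586180238085, 0.7773782843344179], [0.7925648882071528, 0.33626619463780116]]
[[ 0.892 -0.204  0.404]
 [ 0.371  0.841 -0.394]
 [-0.26   0.502  0.825]] [525.26  322.658  76.517] tower [544.673 303.726 116.124]
```

```bash
cat >> h.py <<'E'
CR=np.array([[.892,-.203,.404],[.37,.841,-.394],[-.26,.502,.825]]);CT=np.array([525.2,322.7,81.4])
def cov_plane(c,uv,ax,val,R=CR,t=CT):
    o,d=ray(None,uv,c);o=R.T@(o-t);d=R.T@d
    return o+d*(val-o[ax])/d[ax]
E
python3 - <<'E'
from h import *
np.set_printoptions(precision=1,suppress=True)
c=load('w1')
for n,p,ax,v in [("peg base x-31",(215,318),0,-31),("peg tip x-38",(193,302),0,-38),("lever base",(412,475),0,31),("lever lo",(393,497),0,31),("lever lo",(393,497),0,38),
 ("tower bot -x+y",(285,240),2,10),("tower bot +x+y",(428,378),2,10),("flange+y corner",(350,155),2,10),("flange",(508,322),2,10),("caps top",(480,470),2,35),("lughole",(505,432),2,10),("-x-y",(108,262),2,10),("corner",(243,37),2,10),("boss gold",(152,262),2,25),("-y edge",(155,385),2,48),("tip stub",(55,140),2,10),("+x-y lug corner",(395,548),2,10)]:
    print(n,cov_plane(c,Z(p,(230,30),3),ax,v))
E
```

```text
peg base x-31 [-31.   -1.4  30.4]
peg tip x-38 [-38.   -3.4  29.2]
lever base [31.  20.8 52.4]
lever lo [31.  14.8 57.6]
lever lo [38.   6.4 44.9]
tower bot -x+y [-29.9  19.6  10. ]
tower bot +x+y [28.9 21.8 10. ]
flange+y corner [-36.4  50.2  10. ]
flange [28.  51.7 10. ]
caps top [50.4 27.  35. ]
lughole [57.7 27.8 10. ]
-x-y [-57.7 -26.4  10. ]
corner [-75.8  50.1  10. ]
boss gold [-52.6  -6.   25. ]
-y edge [-32. -19.  48.]
tip stub [-90.9  -9.3  10. ]
+x-y lug corner [ 74.2 -30.7  10. ]
```

```bash
python3 -m crank '[{"x":0,"y":0,"z":0,"turn":0.121,"fingers":0},{"x":0,"y":0,"z":0,"turn":0.121,"fingers":0},{"x":0,"y":0,"z":0,"turn":0.121,"fingers":0},{"x":-0.9,"y":2,"z":4,"turn":0,"fingers":0},{"x":-0.9,"y":1.9,"z":4,"turn":0,"fingers":0},{"x":0,"y":0,"z":4,"turn":0,"fingers":0},{"x":0,"y":0,"z":4,"turn":0,"fingers":0},{"x":0,"y":0,"z":3,"turn":0,"fingers":0},{"x":0,"y":0,"z":2,"turn":0,"fingers":0},{"x":0,"y":0,"z":0,"turn":0,"fingers":0}]'
python3 -c "
from h import *
snap('w2')
cv2.imwrite('pics/s2.png',cal('side')['pixels'][120:260,180:330,::-1].repeat(4,0).repeat(4,1))"
```

```text
t: 2.55
eef_pos: [613.5, 301.8, 109.9]
tcp_rot: [[-0.716, 0.698, -0.004], [0.698, 0.716, -0.002], [0.002, -0.004, -1.0]]
force: [0.2, -0.9, -0.1]
gripper_width: 0.153
2.55 [613.48793045 301.82591916 109.88031958] [ 0.22652898 -0.9055292  -0.0698511 ] 0.15316931657194927
```

View pics/w2.png

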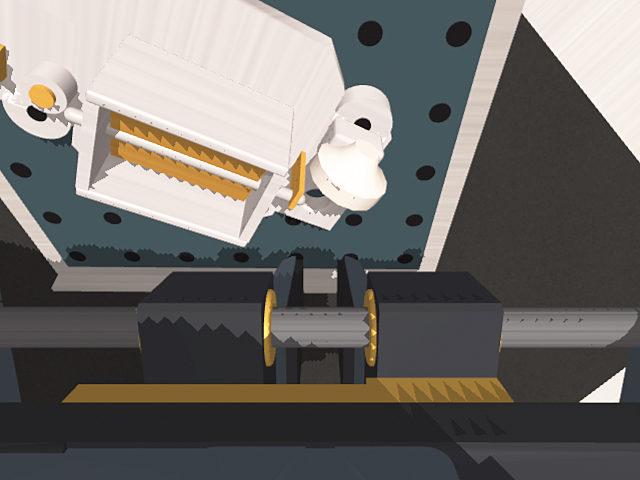

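View pics/s2.png

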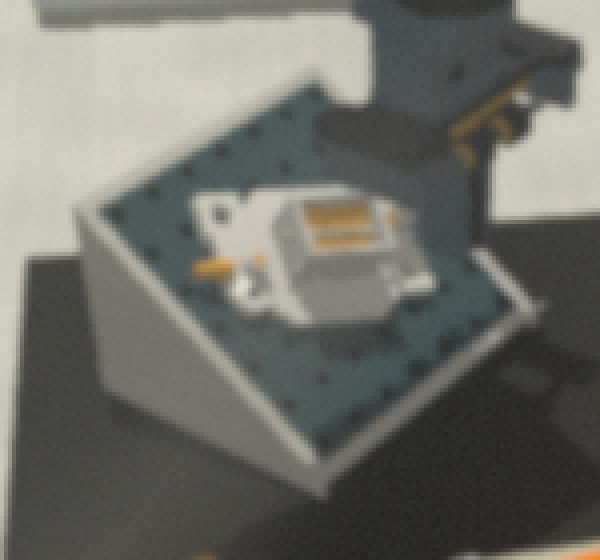

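```bash
python3 -m crank '[{"x":0,"y":0,"z":2,"turn":0,"fingers":0},{"x":0,"y":0,"z":2,"turn":0,"fingers":0},{"x":0,"y":0,"z":0.75,"turn":0,"fingers":0},{"x":0,"y":0,"z":0,"turn":0,"fingers":0},{"x":0.6,"y":0,"z":-0.41,"turn":0,"fingers":0},{"x":0.6,"y":0,"z":-0.41,"turn":0,"fingers":0},{"x":0.6,"y":0,"z":-0.41,"turn":0,"fingers":0},{"x":0.6,"y":0,"z":-0.41,"turn":0,"fingers":0},{"x":0.6,"y":0,"z":-0.41,"turn":0,"fingers":0},{"x":0,"y":0,"z":0,"turn":0,"fingers":0}]'
python3 -c "
from h import *
snap('w3')
cv2.imwrite('pics/s3.png',cal('side')['pixels'][120:260,180:330,::-1].repeat(4,0).repeat(4,1))"
```

```text
t: 3.65
eef_pos: [593.5, 324.3, 86.9]
tcp_rot: [[-0.716, 0.698, 0.001], [0.698, 0.716, 0.001], [-0.0, 0.001, -1.0]]
force: [0.4, -0.1, 0.2]
gripper_width: 0.004
3.65 [593.49895416 324.32384711  86.93772333] [ 0.39321943 -0.07225451  0.22924234] 0.00351841815792691
```

View pics/w3.png

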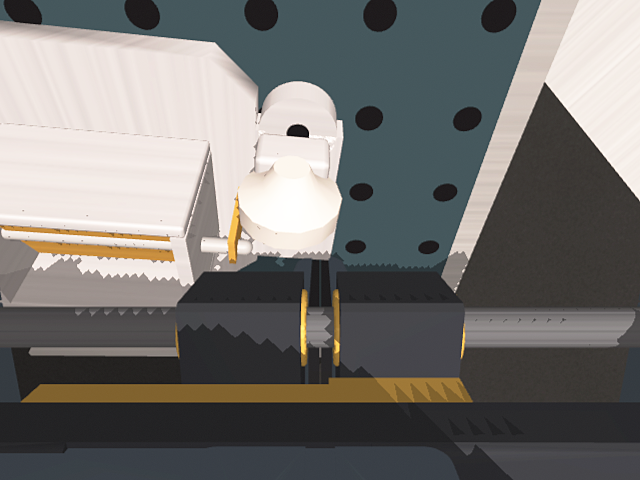

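View pics/s3.png

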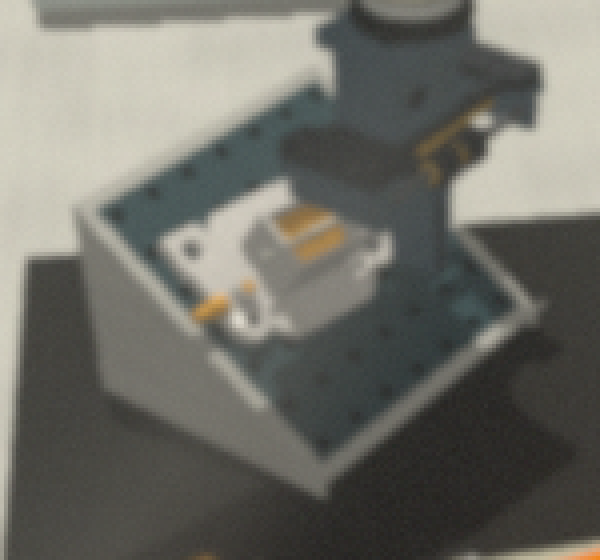

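```bash
python3 -m crank '[{"x":0.4,"y":0,"z":-0.27,"turn":0,"fingers":0},{"x":0.4,"y":0,"z":-0.27,"turn":0,"fingers":0},{"x":0,"y":0,"z":0,"turn":0,"fingers":0},{"x":-1,"y":0,"z":0,"turn":0,"fingers":0},{"x":-2,"y":0,"z":-1,"turn":0,"fingers":0},{"x":-1.5,"y":-1,"z":-4,"turn":0,"fingers":9.1},{"x":-1,"y":-1,"z":-4,"turn":0,"fingers":9.1},{"x":-0.5,"y":-1,"z":-4,"turn":0,"fingers":9.1},{"x":0,"y":-1,"z":-4,"turn":0,"fingers":9.1},{"x":0,"y":0,"z":-2,"turn":0,"fingers":9.1},{"x":0,"y":0,"z":0,"turn":0,"fingers":9.1}]'
python3 -c "
from h import *
snap('w4')"
```

```text
t: 4.85
eef_pos: [605.2, 257.6, 285.8]
tcp_rot: [[-0.715, 0.699, 0.005], [0.699, 0.715, 0.002], [-0.002, 0.005, -1.0]]
force: [-0.4, -0.9, 0.9]
gripper_width: 0.498
4.85 [605.16134689 257.64336374 285.77661059] [-0.37967252 -0.92172538  0.86732878] 0.49841205274890743
```

View pics/w4.png

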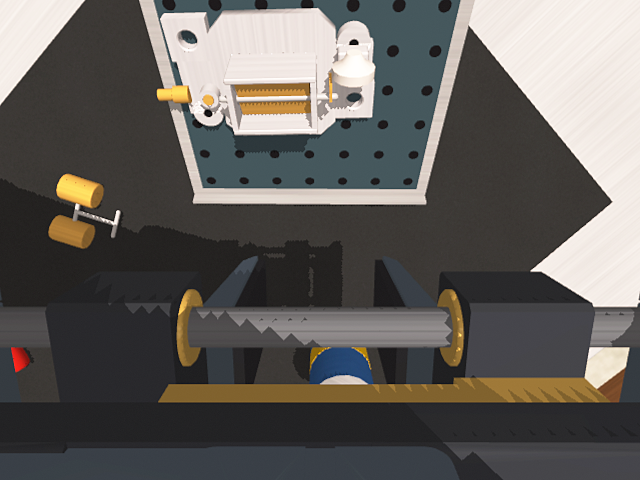

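```bash
python3 - <<'E'
import cv2
a=cv2.imread("pics/w4.png")[0:160,140:400]
cv2.imwrite("pics/z6.png",cv2.resize(a,None,fx=3,fy=3,interpolation=cv2.INTER_CUBIC))
E
```

```text
(no output)
```

View pics/z6.png

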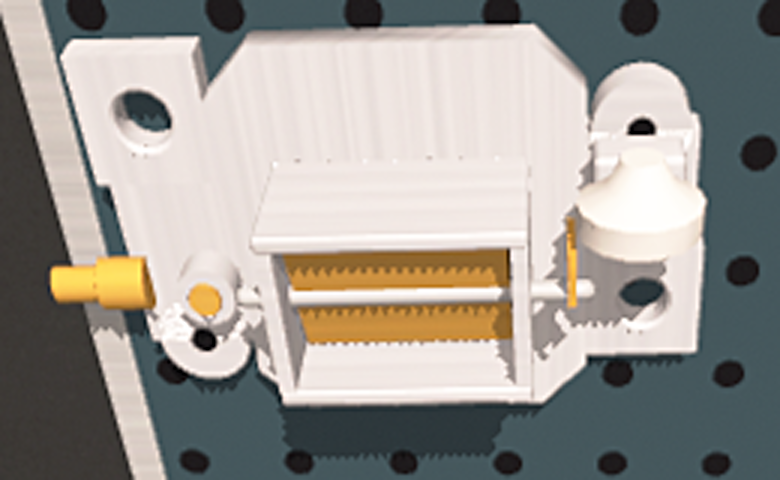

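```bash
cat >> h.py <<'E'
from scipy.optimize import least_squares
xb=np.array([-.591,.576,.565]);zb=np.array([.404,-.394,.825]);yb=np.cross(zb,xb)
B=np.linalg.qr(np.stack([xb,yb,zb],1));B=B[0]*np.sign(np.diag(B[1]))
BO=np.array([531,321.5,78])
def bpose(q):
    cs,sn=np.cos(q[0]),np.sin(q[0])
    return B@np.array([[cs,-sn,0],[sn,cs,0],[0,0,1]]),BO+B@np.array([q[1],q[2],0])
def fitb(c,uv,ob,q0):
    M=np.linalg.inv(c["cam_to_world"])
    def f(q):
        R,t=bpose(q);p=(ob@R.T+t)@M[:3,:3].T+M[:3,3]
        return np.c_[c["fx"]*p[:,0]/p[:,2]+c["cx"],c["fy"]*p[:,1]/p[:,2]+c["cy"]].ravel()-uv.ravel()
    s=least_squares(f,q0);return s.x,s.fun.reshape(-1,2)
E
python3 - <<'E'
from h import *
np.set_printoptions(precision=2,suppress=True)
c=load('w4')
uv=np.array([Z(p,(140,0),3) for p in [(253,243),(528,243),(530,400),(283,402),(142,118),(645,293)]])
ob=np.array([(-31,22,48),(31,22,48),(31,-22,48),(-31,-22,48),(-60,32,10),(60,-18,10)],float)
q,f=fitb(c,uv,ob,[-1.57,15,0]);print(q,f);R,t=bpose(q);print(R,t,t+48*R[:,2])
for n,p,ax,v in [("boss top",(205,300),2,22),("boss top",(205,300),2,28),("boss L",(188,285),2,22),("boss R",(238,285),2,22),("shaft right end",(592,288),2,30),("shaft left end",(240,298),2,30),("lever",(572,300),2,30),("lughole -x-y",(206,340),2,10),("corner flange",(285,402),2,10),("caps right bot",(690,245),2,30),("stub",(52,283),2,10),("board left",(20,20),2,0)]:
    print(n,cov_plane(c,Z(p,(140,0),3),ax,v,R,t))
E
```

```text
[-1.55 16.6  25.51] [[-1.34 -1.5 ]
 [ 0.59 -3.45]
 [ 1.44  0.71]
 [-0.04  1.67]
 [-0.2   0.71]
 [-0.38  3.25]]
[[ 0.69 -0.61  0.4 ]
 [ 0.73  0.56 -0.39]
 [ 0.01  0.56  0.83]] [503.38 312.79  87.38] [522.79 293.86 126.98]
boss top [-51.58  -7.7   22.  ]
boss top [-49.81  -4.23  28.  ]
boss L [-54.92  -3.5   22.  ]
boss R [-42.47  -3.78  22.  ]
shaft right end [45.54 -1.97 30.  ]
shaft left end [-40.55  -2.73  30.  ]
lever [40.67 -5.08 30.  ]
lughole -x-y [-57.4  -26.44  10.  ]
corner flange [-39.49 -46.52  10.  ]
caps right bot [68.65  8.66 30.  ]
stub [-93.65  -8.93  10.  ]
board left [-85.17  50.87   0.  ]
```

```bash
python3 -m crank '[{"x":1.65,"y":-3.03,"z":0,"turn":0,"fingers":0},{"x":1.65,"y":-3.03,"z":0,"turn":0,"fingers":0},{"x":1.65,"y":-3.03,"z":3,"turn":0,"fingers":0},{"x":0,"y":0,"z":4,"turn":0,"fingers":0},{"x":0,"y":0,"z":4,"turn":0,"fingers":0},{"x":0,"y":0,"z":4,"turn":0,"fingers":0},{"x":0,"y":0,"z":2.6,"turn":0,"fingers":0},{"x":0,"y":0,"z":0,"turn":0,"fingers":0},{"x":0,"y":0,"z":0,"turn":0,"fingers":0}]'
python3 -c "
from h import *
snap('w5')"
```

```text
t: 5.8
eef_pos: [504.0, 227.6, 105.0]
tcp_rot: [[-0.716, 0.698, -0.002], [0.698, 0.716, -0.001], [0.001, -0.002, -1.0]]
force: [0.3, 0.8, 0.2]
gripper_width: 0.004
5.8 [503.99795507 227.56672139 105.02856973] [0.32829112 0.7635188  0.17167577] 0.00421186348369198
```

View pics/w5.png

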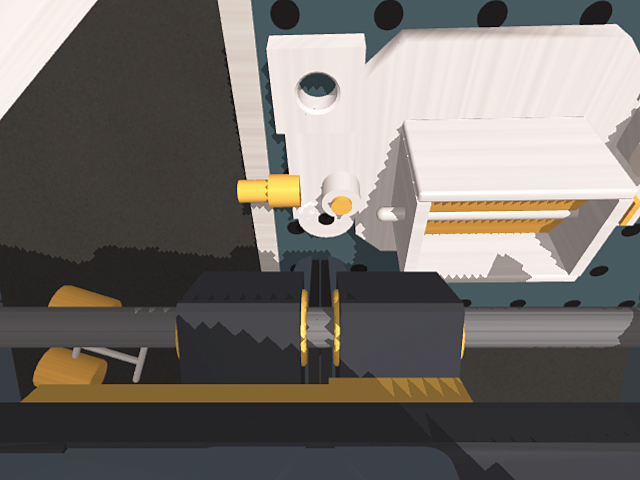

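```bash
python3 -m crank '[{"x":0,"y":0,"z":1.5,"turn":0,"fingers":0},{"x":0,"y":0,"z":1.05,"turn":0,"fingers":0},{"x":0,"y":0,"z":0,"turn":0,"fingers":0},{"x":0.6,"y":0,"z":-0.41,"turn":0,"fingers":0},{"x":0.6,"y":0,"z":-0.41,"turn":0,"fingers":0},{"x":0.6,"y":0,"z":-0.41,"turn":0,"fingers":0},{"x":0.6,"y":0,"z":-0.41,"turn":0,"fingers":0},{"x":0.6,"y":0,"z":-0.41,"turn":0,"fingers":0},{"x":0.6,"y":0,"z":-0.41,"turn":0,"fingers":0},{"x":0,"y":0,"z":0,"turn":0,"fingers":0}]'
python3 -c "
from h import *
snap('w6')
cv2.imwrite('pics/s6.png',cal('side')['pixels'][120:260,180:330,::-1].repeat(4,0).repeat(4,1))"
```

```text
t: 6.85
eef_pos: [478.1, 253.8, 105.1]
tcp_rot: [[-0.716, 0.698, 0.001], [0.698, 0.716, 0.0], [-0.0, 0.001, -1.0]]
force: [0.7, 0.3, -0.7]
gripper_width: 0.006
6.85 [478.06255923 253.80784245 105.13995495] [ 0.74627683  0.31397897 -0.74230327] 0.0056664935030427376
```

View pics/w6.png

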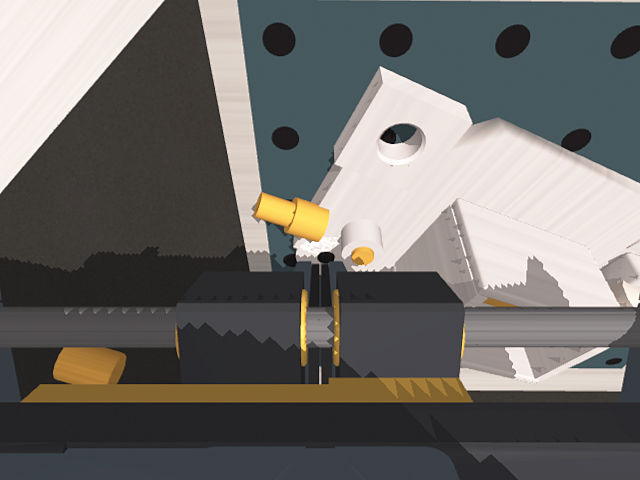

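View pics/s6.png

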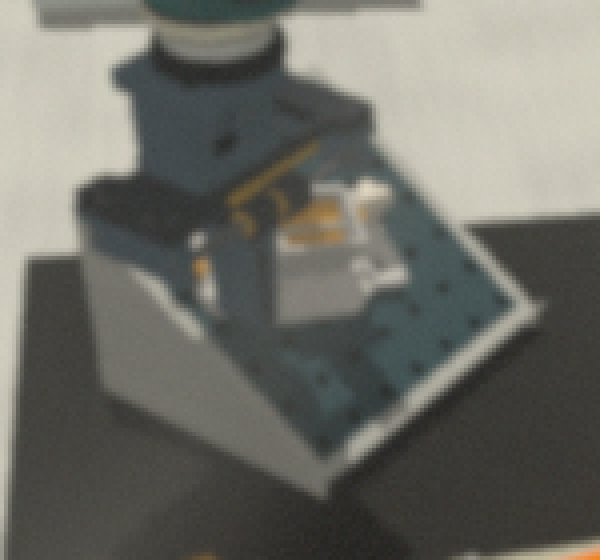

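```bash
python3 -m crank '[{"x":0.5,"y":0.3,"z":-0.34,"turn":0,"fingers":0},{"x":0.5,"y":0.3,"z":-0.34,"turn":0,"fingers":0},{"x":0.5,"y":0.3,"z":-0.34,"turn":0,"fingers":0},{"x":0.5,"y":0.3,"z":-0.34,"turn":0,"fingers":0},{"x":0.5,"y":0.3,"z":-0.34,"turn":0,"fingers":0},{"x":0,"y":0,"z":0,"turn":0,"fingers":0}]'
python3 -c "
from h import *
snap('w7')"
```

```text
t: 7.55
eef_pos: [471.0, 282.2, 122.0]
tcp_rot: [[-0.716, 0.698, 0.001], [0.698, 0.716, 0.001], [-0.0, 0.001, -1.0]]
force: [-0.4, 0.5, 0.4]
gripper_width: 0.006
7.55 [470.9862797  282.21236678 121.99949643] [-0.40140782  0.50660241  0.44061624] 0.0059944751629372375
```

View pics/w7.png

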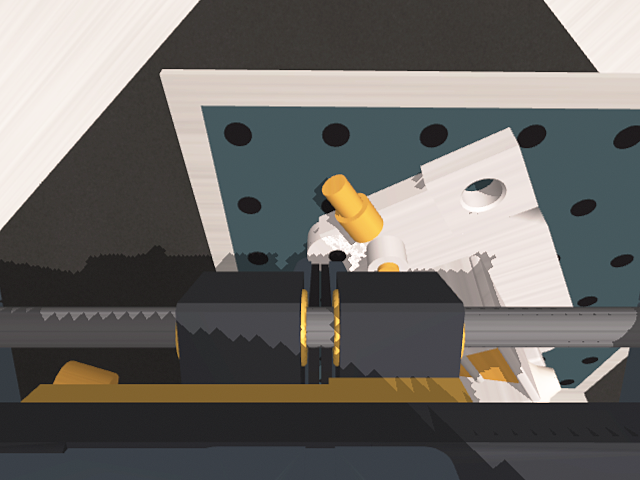

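```bash
python3 -m crank '[{"x":0.4,"y":0.3,"z":-0.27,"turn":0,"fingers":0},{"x":0.4,"y":0.3,"z":-0.27,"turn":0,"fingers":0},{"x":0.4,"y":0.3,"z":-0.27,"turn":0,"fingers":0},{"x":0.4,"y":0.3,"z":-0.27,"turn":0,"fingers":0},{"x":0,"y":0,"z":0,"turn":0,"fingers":0}]'
python3 -c "
from h import *
snap('w8')"
```

```text
t: 8.1
eef_pos: [467.9, 301.9, 132.7]
tcp_rot: [[-0.716, 0.698, 0.001], [0.698, 0.716, 0.001], [-0.0, 0.001, -1.0]]
force: [0.5, -0.3, 0.2]
gripper_width: 0.005
8.1 [467.93172054 301.87225436 132.70005269] [ 0.47634549 -0.33665666  0.19086343] 0.005421763864466682
```

View pics/w8.png

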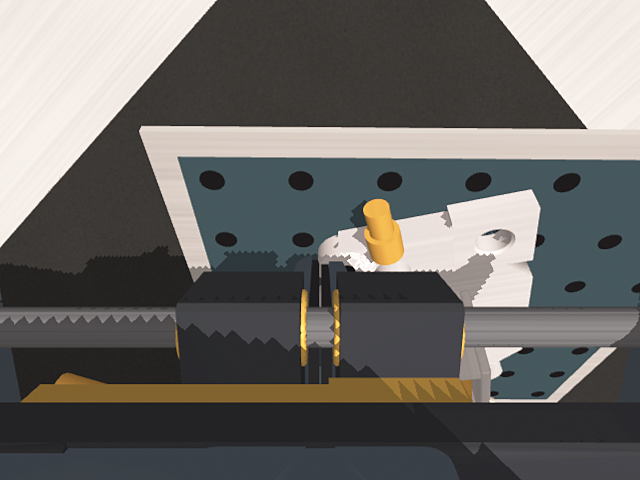

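```bash
python3 -m crank '[{"x":-1.5,"y":0,"z":0,"turn":0,"fingers":0},{"x":-1.5,"y":0,"z":-2,"turn":0,"fingers":0},{"x":-1,"y":0,"z":-4,"turn":0,"fingers":9.1},{"x":-2,"y":1,"z":-4,"turn":0,"fingers":9.1},{"x":-2,"y":2,"z":-3,"turn":0,"fingers":9.1},{"x":-3,"y":2,"z":-2,"turn":0,"fingers":9.1},{"x":-1.5,"y":1,"z":-1,"turn":0,"fingers":9.1},{"x":0,"y":0,"z":0,"turn":0,"fingers":9.1}]'
python3 -c "
from h import *
snap('w9')"
```

```text
t: 8.95
eef_pos: [602.0, 255.6, 293.7]
tcp_rot: [[-0.715, 0.699, 0.003], [0.699, 0.715, 0.001], [-0.001, 0.003, -1.0]]
force: [0.2, -0.1, 0.3]
gripper_width: 0.498
8.95 [602.02183301 255.64018331 293.74657832] [ 0.18458259 -0.12768628  0.34867263] 0.4982694764518355
```

View pics/w9.png

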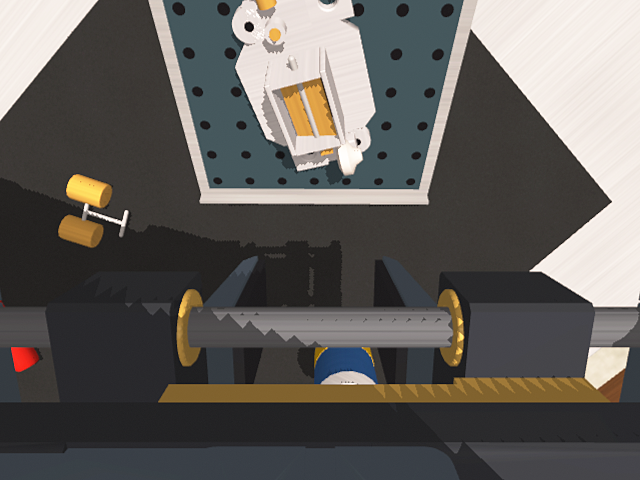

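```bash
python3 - <<'E'
import cv2
a=cv2.imread("pics/w9.png")[0:200,200:400]
cv2.imwrite("pics/z7.png",cv2.resize(a,None,fx=3,fy=3,interpolation=cv2.INTER_CUBIC))
E
```

```text
(no output)
```

View pics/z7.png

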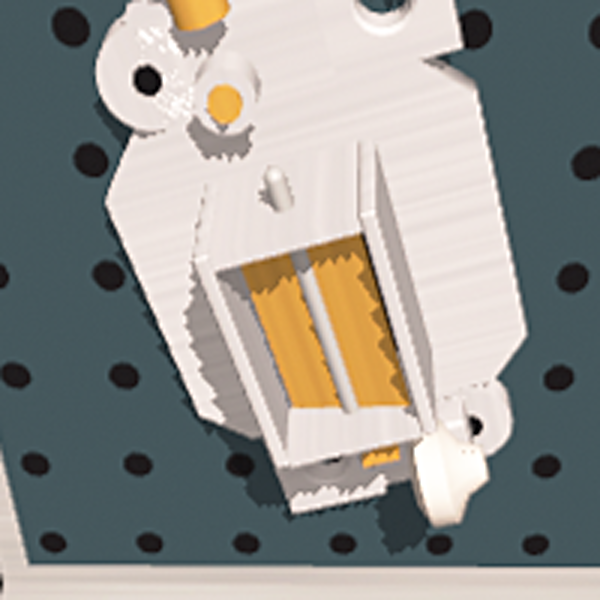

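```bash
python3 - <<'E'
from h import *
np.set_printoptions(precision=2,suppress=True)
c=load('w9')
uv=np.array([Z(p,(200,0),3) for p in [(200,262),(370,220),(283,467),(430,432),(147,80),(385,8),(475,425)]])
ob=np.array([(-31,-22,48),(-31,22,48),(31,-22,48),(31,22,48),(-57.5,-26.5,10),(-60,32,10),(57.6,28,10)],float)
q,f=fitb(c,uv,ob,[-2.9,20,0]);print(q,np.degrees(q[0]),f);R,t=bpose(q);print(R,t,t+48*R[:,2])
xh=R[:2,0];print("az of x",np.degrees(np.arctan2(xh[1],xh[0])),"tool x az",np.degrees(np.arctan2(r.read_state()["tcp_rot"][1,0],r.read_state()["tcp_rot"][0,0])))
E
```

```text
[-2.87 10.06  5.85] -164.72516933613252 [[-2.69  0.36]
 [ 2.48 -1.88]
 [-2.35  2.12]
 [ 2.8   1.59]
 [ 0.05  1.32]
 [ 0.23 -2.16]
 [-0.76  0.59]]
[[ 0.75  0.52  0.4 ]
 [-0.37  0.84 -0.39]
 [-0.54  0.15  0.83]] [520.97 323.1   83.68] [540.38 304.17 123.29]
az of x -25.951268642666967 tool x az 135.646458773315
```

```bash
python3 -m crank '[{"x":0,"y":0,"z":0,"turn":-0.107,"fingers":9.1},{"x":0,"y":0,"z":0,"turn":-0.107,"fingers":9.1},{"x":0,"y":0,"z":0,"turn":-0.107,"fingers":9.1},{"x":3,"y":0.7,"z":2,"turn":0,"fingers":9.1},{"x":3,"y":0.7,"z":3,"turn":0,"fingers":9.1},{"x":2.64,"y":0.59,"z":3,"turn":0,"fingers":9.1},{"x":0,"y":0,"z":3.8,"turn":0,"fingers":9.1},{"x":0,"y":0,"z":0,"turn":0,"fingers":9.1}]'
python3 -c "
from h import *
snap('w10');cv2.imwrite('pics/s10.png',cal('side')['pixels'][100:260,150:350,::-1].repeat(3,0).repeat(3,1))"
```

```text
t: 9.8
eef_pos: [526.1, 311.0, 169.2]
tcp_rot: [[-0.9, 0.435, -0.008], [0.435, 0.9, -0.004], [0.005, -0.007, -1.0]]
force: [0.1, -0.1, 0.5]
gripper_width: 1.001
9.8 [526.07874447 311.02393207 169.20913429] [ 0.08223119 -0.14779122  0.51738424] 1.001460363235357
```

View pics/w10.png

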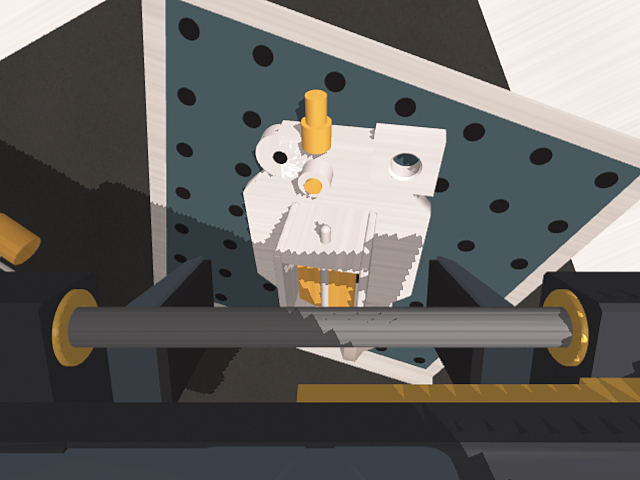

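View pics/s10.png

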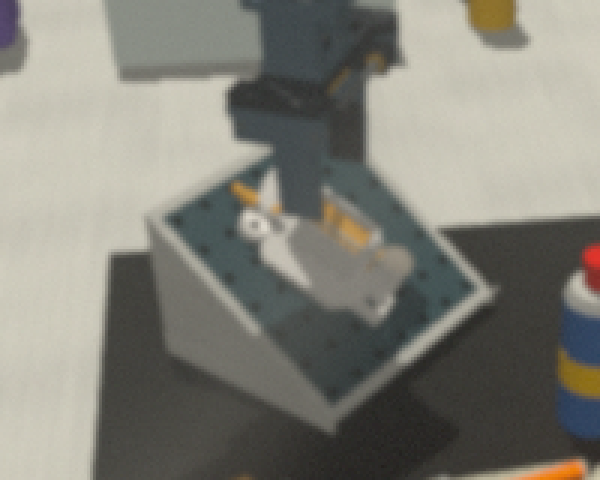

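```bash
python3 -m crank '[{"x":-0.6,"y":0.25,"z":1.5,"turn":0,"fingers":9.1},{"x":0,"y":0,"z":1.5,"turn":0,"fingers":9.1},{"x":0,"y":0,"z":1,"turn":0,"fingers":9.1},{"x":0,"y":0,"z":0.6,"turn":0,"fingers":9.1},{"x":0,"y":0,"z":0,"turn":0,"fingers":9.1}]'
python3 -c "
from h import *
snap('w11');cv2.imwrite('pics/s11.png',cal('side')['pixels'][100:260,150:350,::-1].repeat(3,0).repeat(3,1))"
```

```text
t: 10.4
eef_pos: [536.2, 311.7, 127.2]
tcp_rot: [[-0.9, 0.437, -0.001], [0.437, 0.9, -0.001], [0.001, -0.001, -1.0]]
force: [-0.1, 1.0, -0.2]
gripper_width: 0.997
10.4 [536.16864242 311.73456432 127.19694247] [-0.13003081  1.00645986 -0.24840765] 0.9972080023380627
```

View pics/w11.png

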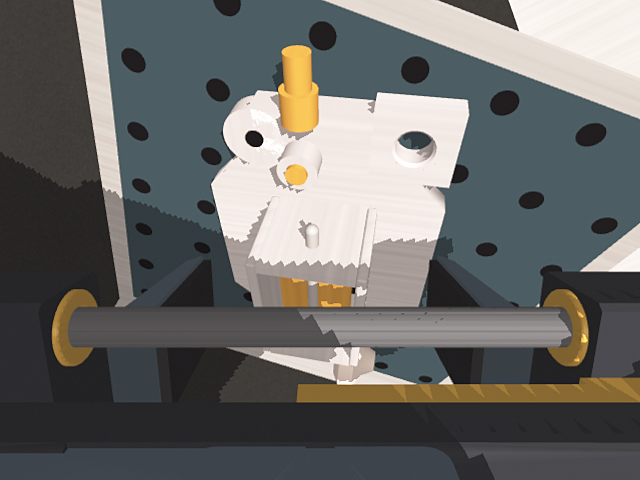

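View pics/s11.png

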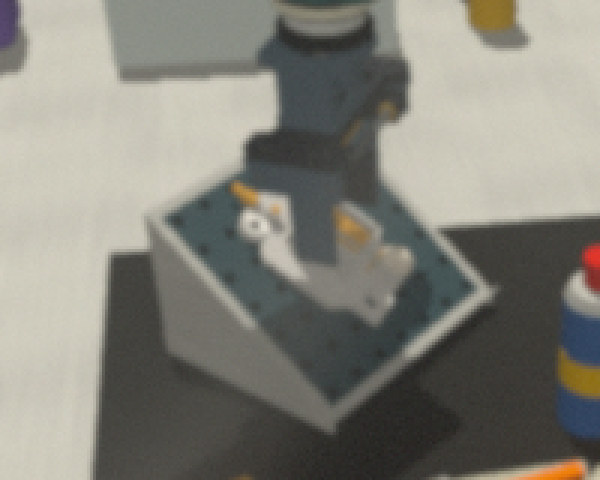

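```bash
python3 -m crank '[{"x":0,"y":-0.1,"z":0.4,"turn":0,"fingers":9.1},{"x":0,"y":0,"z":0,"turn":0,"fingers":4},{"x":0,"y":0,"z":0,"turn":0,"fingers":3},{"x":0,"y":0,"z":0,"turn":0,"fingers":2},{"x":0,"y":0,"z":0,"turn":0,"fingers":2},{"x":0,"y":0,"z":0,"turn":0,"fingers":2},{"x":0,"y":0,"z":0,"turn":0,"fingers":2},{"x":0,"y":0,"z":0,"turn":0,"fingers":2}]' 40
python3 - <<'E'
from h import *
np.set_printoptions(precision=0,suppress=True)
snap('w12');cv2.imwrite('pics/s12.png',cal('side')['pixels'][100:260,150:350,::-1].repeat(3,0).repeat(3,1))
for n,p,z in [("float",(354,222),10),("screw handle",(285,212),10),("screw tip",(318,186),5),("can top",(361,292),162),("bottle top",(194,226),160),("tray a",(178,169),22),("b",(236,179),22),("c",(213,223),22),("d",(145,207),22),("orange1",(210,322),6),("orange2",(262,344),6),("stand NE",(317,252),0),("mat",(177,150),0),("mat",(80,288),0),("mat",(500,410),0)]:
    print(n,onz("scene",p,z))
E
```

```text
t: 11.3
eef_pos: [536.0, 310.3, 124.3]
tcp_rot: [[-0.9, 0.436, -0.001], [0.436, 0.9, -0.002], [-0.0, -0.002, -1.0]]
force: [-1.4, -8.0, 5.2]
gripper_width: 0.515
11.3 [536. 310. 124.] [-1. -8.  5.] 0.5145248003505224
float [442.  79.  10.]
screw handle [463. -94.  10.]
screw tip [346. -45.   5.]
can top [738. 166. 162.]
bottle top [ 683. -210.  160.]
tray a [ 415. -413.   22.]
b [ 402. -251.   22.]
c [ 560. -245.   22.]
d [ 563. -429.   22.]
orange1 [ 808. -141.    6.]
orange2 [823. -15.   6.]
stand NE [552.  19.   0.]
mat [ 327. -466.    0.]
mat [ 814. -462.    0.]
mat [813. 474.   0.]
```

View pics/w12.png

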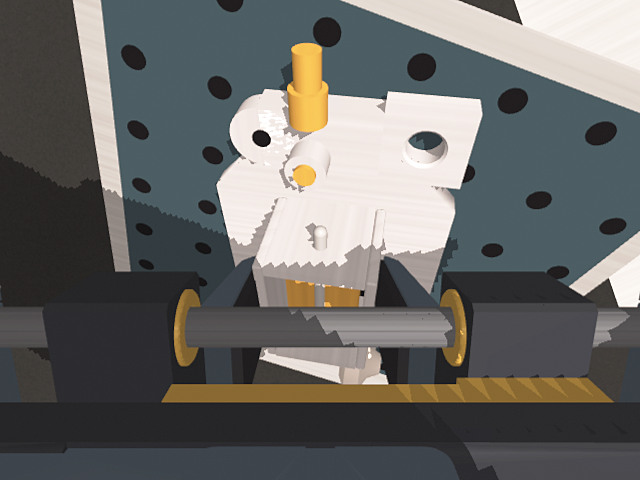

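View pics/s12.png

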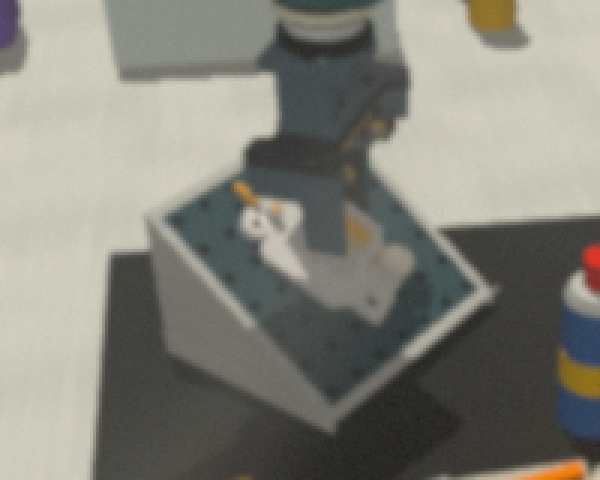

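```bash
python3 -m crank '[{"x":0,"y":0,"z":0,"turn":0,"fingers":2},{"x":0,"y":0,"z":-0.5,"turn":0,"fingers":2},{"x":0,"y":0,"z":-1,"turn":0,"fingers":2},{"x":0,"y":0,"z":-1,"turn":0,"fingers":2},{"x":0,"y":0,"z":-1,"turn":0,"fingers":2},{"x":0,"y":0,"z":0,"turn":0,"fingers":2}]' 60
python3 - <<'E'
from h import *
np.set_printoptions(precision=0,suppress=True)
snap('w13');cv2.imwrite('pics/s13.png',cal('side')['pixels'][100:260,150:350,::-1].repeat(3,0).repeat(3,1))
E
```

```text
t: 12.05
eef_pos: [537.0, 311.7, 161.2]
tcp_rot: [[-0.9, 0.437, 0.002], [0.437, 0.9, 0.001], [-0.002, 0.002, -1.0]]
force: [0.4, 0.1, -2.1]
gripper_width: 0.512
12.05 [537. 312. 161.] [ 0.  0. -2.] 0.5116118698023839
```

View pics/w13.png

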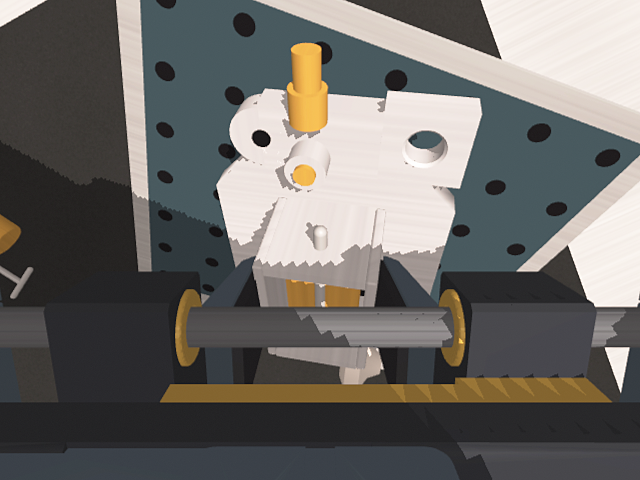

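View pics/s13.png

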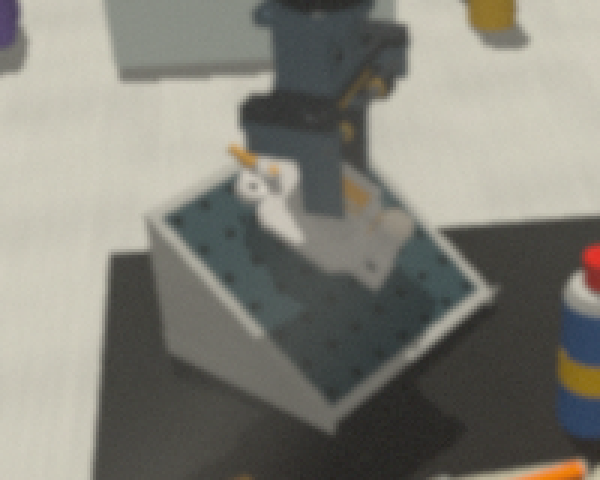

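```bash
python3 -m crank '[{"x":0,"y":0,"z":-2,"turn":0,"fingers":2},{"x":-1,"y":0.6,"z":-2,"turn":0,"fingers":2},{"x":-3.08,"y":1.94,"z":0,"turn":0,"fingers":2},{"x":-3.08,"y":1.94,"z":0,"turn":0,"fingers":2},{"x":-3.08,"y":1.94,"z":0,"turn":0,"fingers":2},{"x":-3.08,"y":1.94,"z":0,"turn":0,"fingers":2},{"x":-3.08,"y":1.94,"z":0,"turn":0,"fingers":2},{"x":-3.08,"y":1.94,"z":0,"turn":0,"fingers":2},{"x":-2.07,"y":1.3,"z":0,"turn":0,"fingers":2},{"x":0,"y":0,"z":0,"turn":0,"fingers":2}]'
python3 - <<'E'
from h import *
np.set_printoptions(precision=0,suppress=True)
snap('w14');cv2.imwrite('pics/sc14.png',cal('scene')['pixels'][:,:,::-1])
cv2.imwrite('pics/s14.png',cal('side')['pixels'][50:290,150:470,::-1].repeat(2,0).repeat(2,1))
for p in [(300,380),(450,440),(620,470)]: print(onz("scene",p,0))
for p in [(400,240),(350,100)]: print(onz("side",p,0))
E
```

```text
t: 13.15
eef_pos: [791.3, 338.6, 197.7]
tcp_rot: [[-0.899, 0.437, -0.0], [0.437, 0.899, -0.0], [0.0, -0.0, -1.0]]
force: [-0.4, -0.1, -2.8]
gripper_width: 0.505
13.15 [791. 339. 198.] [-0. -0. -3.] 0.505374368815824
[873.  85.   0.]
[900. 391.   0.]
[860. 693.   0.]
[864. 140.   0.]
[ 938. 1001.    0.]
```

View pics/sc14.png

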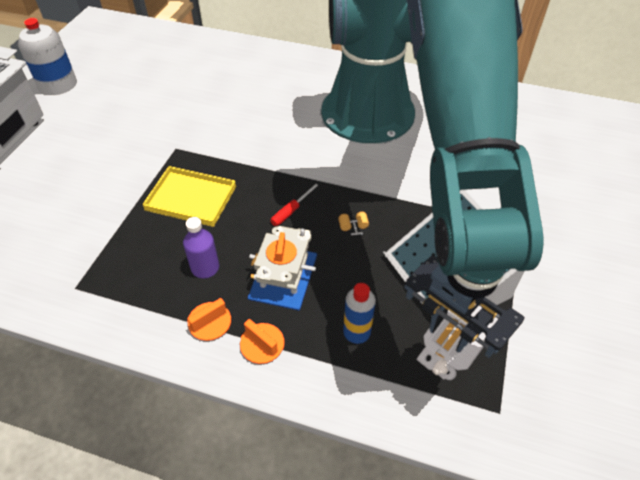

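View pics/s14.png

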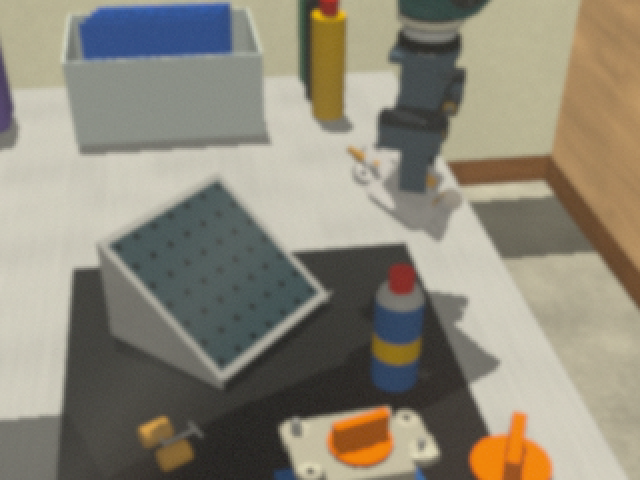

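```bash
python3 -m crank '[{"x":0,"y":0,"z":2.5,"turn":0,"fingers":2},{"x":0,"y":0,"z":2.5,"turn":0,"fingers":2},{"x":0,"y":0,"z":2.5,"turn":0,"fingers":2},{"x":0,"y":0,"z":2,"turn":0,"fingers":2},{"x":0,"y":0,"z":1,"turn":0,"fingers":2},{"x":0,"y":0,"z":0,"turn":0,"fingers":2}]' 
python3 -m crank '[{"x":0,"y":0,"z":0.4,"turn":0,"fingers":2},{"x":0,"y":0,"z":0.4,"turn":0,"fingers":2},{"x":0,"y":0,"z":0.4,"turn":0,"fingers":2},{"x":0,"y":0,"z":0,"turn":0,"fingers":2}]' 25
python3 - <<'E'
from h import *
snap('w15')
cv2.imwrite('pics/s15.png',cal('side')['pixels'][50:290,150:470,::-1].repeat(2,0).repeat(2,1))
E
```

```text
t: 13.9
eef_pos: [788.2, 338.7, 92.7]
tcp_rot: [[-0.9, 0.436, -0.002], [0.436, 0.9, -0.001], [0.002, -0.002, -1.0]]
force: [0.4, 0.2, -2.7]
gripper_width: 0.507
t: 14.3
eef_pos: [789.5, 339.2, 82.7]
tcp_rot: [[-0.9, 0.436, 0.001], [0.436, 0.9, 0.001], [-0.001, 0.001, -1.0]]
force: [0.2, 1.7, 1.0]
gripper_width: 0.5
14.3 [789.48402882 339.22445946  82.72103556] [0.2009148  1.69671602 0.99493309] 0.5003160113588504
```

View pics/s15.png

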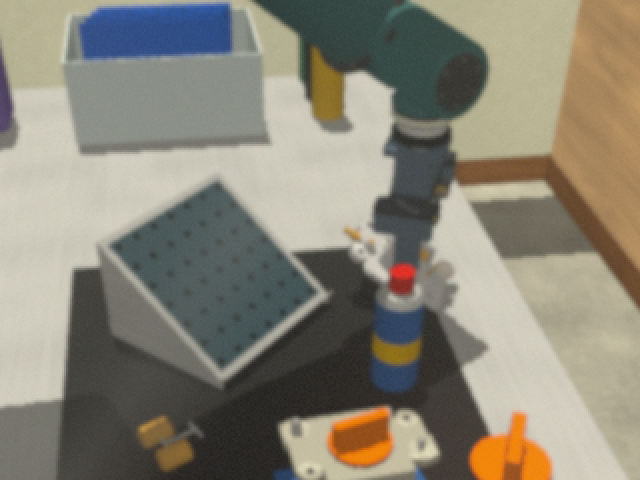

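```bash
python3 -m crank '[{"x":0.25,"y":0,"z":0.3,"turn":0,"fingers":2},{"x":0.25,"y":0,"z":0.3,"turn":0,"fingers":2},{"x":0.25,"y":0,"z":0.3,"turn":0,"fingers":2},{"x":0.25,"y":0,"z":0.3,"turn":0,"fingers":2},{"x":0,"y":0,"z":0,"turn":0,"fingers":2}]' 20
python3 - <<'E'
from h import *
snap('w16')
E
```

```text
t: 14.9
eef_pos: [779.7, 343.6, 69.9]
tcp_rot: [[-0.9, 0.436, -0.0], [0.436, 0.9, -0.0], [0.0, -0.0, -1.0]]
force: [-0.2, -0.0, -1.5]
gripper_width: 0.481
14.9 [779.72975284 343.58590267  69.87560386] [-0.22634455 -0.01468082 -1.4629497 ] 0.48071407673237004
```

View pics/w16.png

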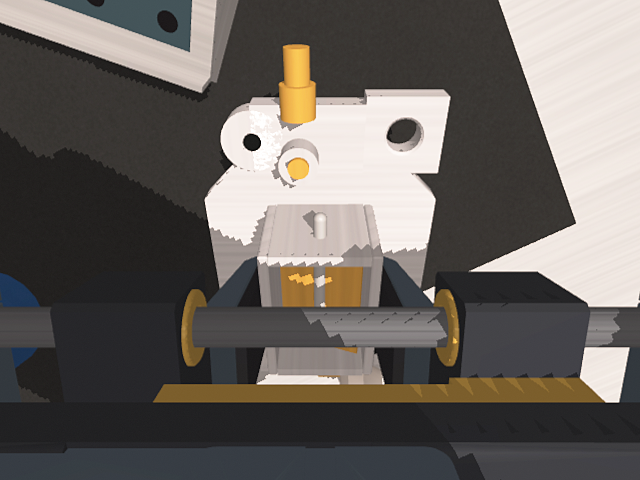

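```bash
python3 -m crank '[{"x":0.25,"y":0,"z":0.3,"turn":0,"fingers":2},{"x":0.25,"y":0,"z":0.3,"turn":0,"fingers":2},{"x":0.2,"y":0,"z":0.3,"turn":0,"fingers":2},{"x":0.15,"y":0,"z":0.3,"turn":0,"fingers":2},{"x":0.1,"y":0,"z":0.3,"turn":0,"fingers":2},{"x":0,"y":0,"z":0,"turn":0,"fingers":2}]' 
python3 - <<'E'
from h import *
snap('w17')
E
```

```text
t: 15.55
eef_pos: [771.3, 347.4, 54.5]
tcp_rot: [[-0.9, 0.436, -0.0], [0.436, 0.9, -0.0], [0.0, -0.0, -1.0]]
force: [-1.2, 0.2, -0.8]
gripper_width: 0.478
15.55 [771.28588747 347.42914221  54.52177877] [-1.24050055  0.16061824 -0.81304486] 0.47802184420567184
```

View pics/w17.png

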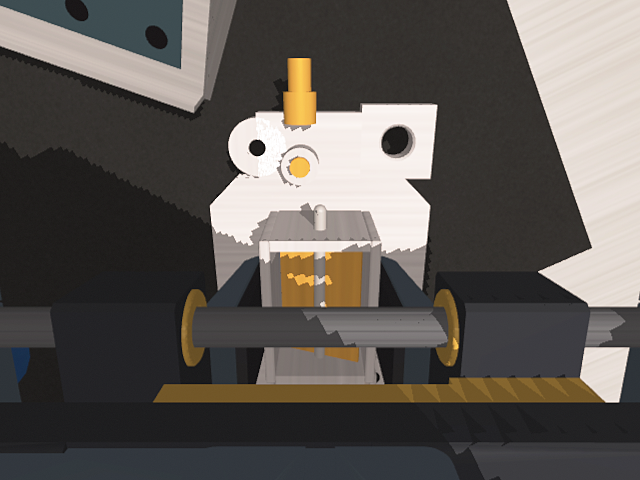

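```bash
python3 -m crank '[{"x":0.1,"y":0,"z":0.3,"turn":0,"fingers":2},{"x":0.1,"y":0,"z":0.3,"turn":0,"fingers":2},{"x":0,"y":0,"z":0,"turn":0,"fingers":2}]' 
python3 -m crank '[{"x":0.1,"y":0,"z":0.3,"turn":0,"fingers":2},{"x":0,"y":0,"z":0.2,"turn":0,"fingers":2},{"x":0,"y":0,"z":0,"turn":0,"fingers":2}]' 
python3 - <<'E'
from h import *
snap('w18')
E
```

```text
t: 15.9
eef_pos: [769.6, 348.2, 48.7]
tcp_rot: [[-0.9, 0.437, -0.0], [0.437, 0.9, -0.0], [0.0, -0.0, -1.0]]
force: [-0.6, 0.6, -0.9]
gripper_width: 0.481
t: 16.2
eef_pos: [769.1, 348.7, 45.3]
tcp_rot: [[-0.9, 0.437, -0.0], [0.437, 0.9, -0.0], [0.0, -0.0, -1.0]]
force: [-5.8, -1.2, 13.9]
gripper_width: 0.479
16.2 [769.08085382 348.6939543   45.3233641 ] [-5.80313886 -1.19096718 13.8965507 ] 0.4788266538805944
```

View pics/w18.png

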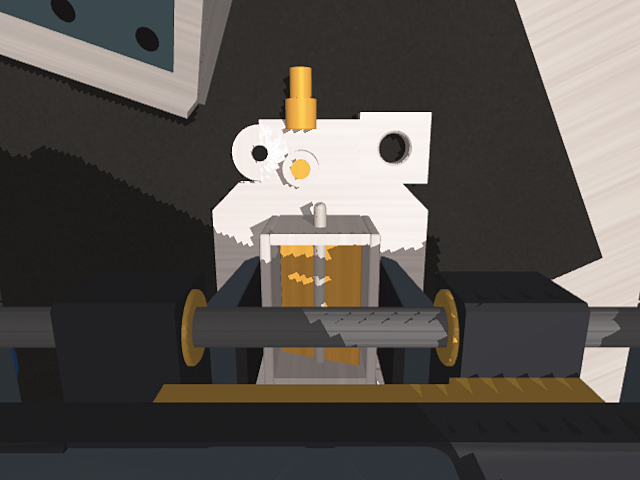

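```bash
python3 -m crank '[{"x":0,"y":0,"z":-0.15,"turn":0,"fingers":6},{"x":0,"y":0,"z":0,"turn":0,"fingers":8},{"x":0,"y":0,"z":0,"turn":0,"fingers":8},{"x":0,"y":0,"z":-2,"turn":0,"fingers":8},{"x":0,"y":0,"z":-4,"turn":0,"fingers":8},{"x":-1,"y":0,"z":-4,"turn":0,"fingers":8},{"x":-3,"y":0,"z":-4,"turn":0,"fingers":8},{"x":-3,"y":0,"z":-2,"turn":0,"fingers":8},{"x":0,"y":0,"z":0,"turn":0,"fingers":8}]' 
python3 - <<'E'
from h import *
snap('w19')
E
```

```text
t: 17.15
eef_pos: [836.2, 316.7, 212.4]
tcp_rot: [[-0.899, 0.438, 0.008], [0.438, 0.899, 0.002], [-0.006, 0.005, -1.0]]
force: [0.6, 0.6, 0.7]
gripper_width: 0.877
17.15 [836.17955801 316.73301298 212.36536677] [0.56355359 0.5599952  0.71869792] 0.877115205859252
```

View pics/w19.png

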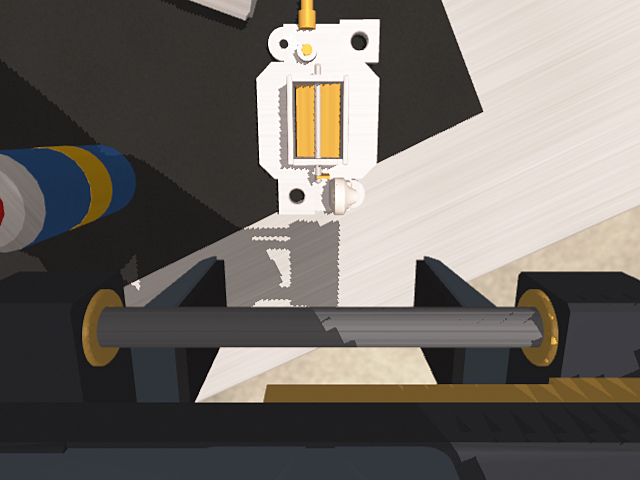

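```bash
python3 - <<'E'
from h import *
np.set_printoptions(precision=1,suppress=True)
c=load('w19')
g=cv2.cvtColor(c["pixels"],cv2.COLOR_RGB2GRAY)
def dark(c0,z):
    u,v=c0;w=g[v-14:v+14,u-14:u+14];m=(w<90).astype(np.uint8)
    n,l,s,ce=cv2.connectedComponentsWithStats(m);k=1+np.argmax(s[1:,4]);return ce[k]+[u-14,v-14],s[k]
for n,p in [("round",(359,41)),("diamond",(296,196)),("lug",(284,44))]:
    ce,s=dark(p,10);P=onz(None,ce,10,c);print(n,ce,s,P)
    if n=="round":A=P
    if n=="diamond":D=P
v=D-A;print(np.linalg.norm(v),"cover yaw",np.degrees(np.arctan2(v[1],v[0])+np.arctan2(50,120)))
yaw=np.arctan2(v[1],v[0])+np.arctan2(50,120)
Rz=np.array([[np.cos(yaw),-np.sin(yaw)],[np.sin(yaw),np.cos(yaw)]])
print("centre",(A[:2]+D[:2])/2-Rz@np.array([0,7]))
q=np.array([onz(None,p,48,c) for p in [(288,77),(348,77),(288,163),(348,163)]]);print(q,q.mean(0))
E
```

```text
round [358.5  41.6] [  6   7  16  16 199] [728.9 403.8  10. ]
diamond [296.4 195. ] [  8   7  15  13 147] [813.9 307.4  10. ]
lug [283.3  43.4] [10 10  8  8 53] [704.7 351.2  10. ]
128.50613629562386 cover yaw -25.953488990155467
centre [768.3 349.3]
[[733.  343.6  48. ]
 [751.4 381.4  48. ]
 [785.9 316.6  48. ]
 [805.3 356.2  48. ]] [768.9 349.5  48. ]
```

```bash
python3 -m crank '[{"x":0,"y":-2,"z":-4,"turn":0,"fingers":6},{"x":-0.5,"y":-3.5,"z":-3,"turn":0,"fingers":6},{"x":-0.5,"y":-4,"z":-2,"turn":0,"fingers":6},{"x":-0.5,"y":-4,"z":-2,"turn":0,"fingers":6},{"x":-0.5,"y":-4.4,"z":0,"turn":0,"fingers":6},{"x":-0.5,"y":-4.4,"z":0,"turn":0,"fingers":6},{"x":-0.5,"y":-4.4,"z":0,"turn":0,"fingers":6},{"x":-0.6,"y":-4.4,"z":0,"turn":0,"fingers":6},{"x":-0.6,"y":-4.3,"z":0,"turn":0,"fingers":6},{"x":0,"y":0,"z":0,"turn":-0.14,"fingers":6},{"x":0,"y":0,"z":0,"turn":-0.14,"fingers":6},{"x":0,"y":0,"z":0,"turn":-0.14,"fingers":6}]' 
python3 -m crank '[{"x":0,"y":0,"z":0,"turn":-0.14,"fingers":6},{"x":0,"y":0,"z":0,"turn":-0.12,"fingers":6},{"x":0,"y":0,"z":0,"turn":0,"fingers":6}]' 
python3 - <<'E'
from h import *
snap('w20')
E
```

```text
t: 18.4
eef_pos: [714.0, -18.4, 315.2]
tcp_rot: [[-1.0, 0.026, -0.001], [0.026, 1.0, 0.0], [0.001, 0.0, -1.0]]
force: [-0.5, 0.1, -0.0]
gripper_width: 0.66
t: 18.7
eef_pos: [714.2, -18.0, 315.2]
tcp_rot: [[-0.974, -0.229, -0.001], [-0.229, 0.974, 0.0], [0.001, 0.0, -1.0]]
force: [0.1, 0.1, 0.9]
gripper_width: 0.658
18.7 [714.23748479 -18.04926014 315.1868926 ] [0.09309359 0.13968804 0.91996975] 0.6578654618141623
```

View pics/w20.png

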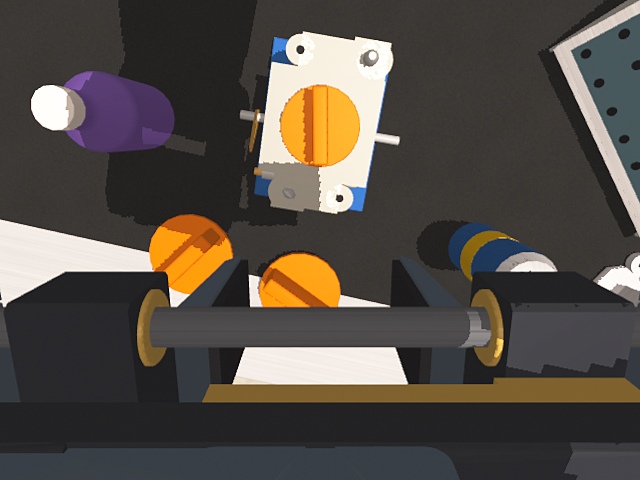

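```bash
python3 - <<'E'
import cv2
a=cv2.imread("pics/w20.png")[20:220,230:410]
cv2.imwrite("pics/z8.png",cv2.resize(a,None,fx=3,fy=3,interpolation=cv2.INTER_CUBIC))
E
```

```text
(no output)
```

View pics/z8.png

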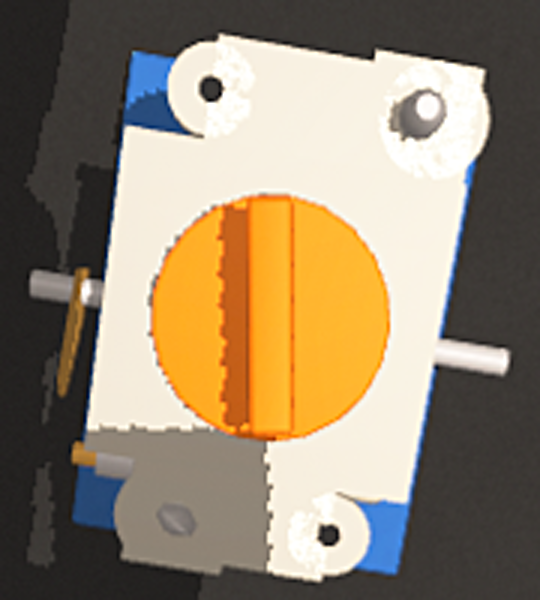

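```bash
python3 - <<'E'
from h import *
np.set_printoptions(precision=1,suppress=True)
c=load('w20')
zz=lambda x,y:Z((x,y),(230,20),3)
hsv=cv2.cvtColor(c["pixels"],cv2.COLOR_RGB2HSV)
m=cv2.inRange(hsv,(8,150,100),(25,255,255));m[220:]=0;m[:,:270]=0;m[:70]=0;m[175:]=0
ct=max(cv2.findContours(m,0,2)[0],key=cv2.contourArea);(x,y),rad=cv2.minEnclosingCircle(ct);print("disc px",x,y,rad,"->",onz(None,(x,y),94,c),rad*(467.9-94)/425.4)
a,b=onz(None,zz(272,197),126,c),onz(None,zz(270,434),126,c);print("rib",a,b,(a+b)/2,np.linalg.norm(a-b),np.degrees(np.arctan2(*(b-a)[1::-1])))
R=onz(None,zz(426,106),107,c);D=onz(None,zz(178,520),103,c)
Rf=onz(None,zz(405,125),90,c)
v=D-R;yaw=np.arctan2(v[1],v[0])+np.arctan2(50,120);print("R,D",R,D,Rf,np.linalg.norm(v[:2]),np.degrees(yaw))
Rz=np.array([[np.cos(yaw),-np.sin(yaw)],[np.sin(yaw),np.cos(yaw)]]);print("bowl c",(R[:2]+D[:2])/2-Rz@np.array([0,7]))
# tray
E
```

```text
disc px 319.6683044433594 125.5519790649414 41.04341125488281 -> [642.4 -34.9  94. ] 36.07459207381449
rib [614.1 -41.  126. ] [671.9 -27.9 126. ] [643.  -34.5 126. ] 59.30686239596504 12.728039600329431
R,D [580.8  -7.2 107. ] [703.2 -47.7 103. ] [583.6 -10.3  90. ] 128.95408370909348 4.289383500271151
bowl c [642.5 -34.4]
```

```bash
python3 -m crank '[{"x":2.4,"y":0,"z":2,"turn":0,"fingers":5},{"x":2.5,"y":0,"z":4,"turn":0,"fingers":5},{"x":2.45,"y":0,"z":4,"turn":0,"fingers":5},{"x":0,"y":0,"z":4,"turn":0,"fingers":5},{"x":0,"y":0,"z":1.6,"turn":0,"fingers":5},{"x":0,"y":0,"z":0,"turn":0,"fingers":5}]' 
python3 - <<'E'
from h import *
snap('w21')
E
```

```text
t: 19.35
eef_pos: [642.6, -35.0, 157.9]
tcp_rot: [[-0.974, -0.224, -0.004], [-0.224, 0.974, 0.0], [0.003, 0.001, -1.0]]
force: [0.0, 0.2, 0.5]
gripper_width: 0.544
19.35 [642.57234653 -34.97954443 157.94575236] [0.0446473  0.17786544 0.45938064] 0.5438918245129694
```

View pics/w21.png

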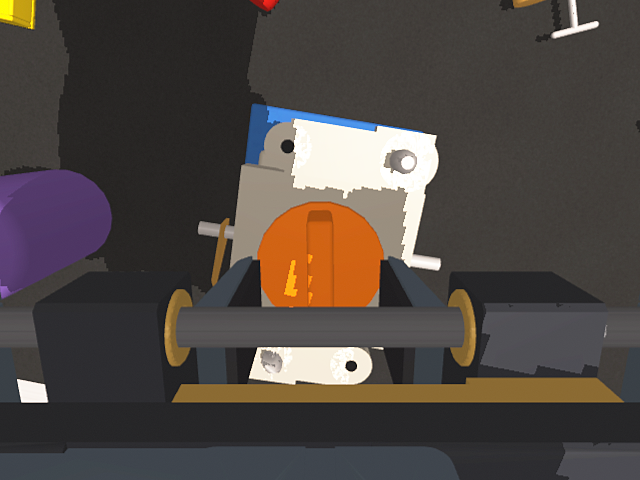

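```bash
python3 - <<'E'
from h import *
np.set_printoptions(precision=1,suppress=True)
c=load('w21');print(onz(None,(404,160),107,c))
E
python3 -m crank '[{"x":0,"y":0,"z":1.5,"turn":0,"fingers":5},{"x":0,"y":0,"z":1.4,"turn":0,"fingers":5},{"x":0,"y":0,"z":1,"turn":0,"fingers":5},{"x":0,"y":0,"z":0,"turn":0,"fingers":3},{"x":0,"y":0,"z":0,"turn":0,"fingers":0.5},{"x":0,"y":0,"z":0,"turn":0,"fingers":0.5},{"x":0,"y":0,"z":0,"turn":0,"fingers":0.5},{"x":0,"y":0,"z":0,"turn":0,"fingers":0.5},{"x":0,"y":0,"z":0,"turn":0,"fingers":0.5}]' 30
```

```text
[580.   -8.3 107. ]
t: 20.3
eef_pos: [643.7, -35.3, 121.1]
tcp_rot: [[-0.974, -0.226, 0.001], [-0.226, 0.974, -0.0], [-0.001, -0.0, -1.0]]
force: [-0.8, -0.3, 3.8]
gripper_width: 0.129
```

```bash
python3 -m crank '[{"x":0,"y":0,"z":-1,"turn":0,"fingers":0.5},{"x":0,"y":0,"z":-3,"turn":0,"fingers":0.5},{"x":0,"y":0,"z":-4,"turn":0,"fingers":0.5},{"x":2.77,"y":-3.2,"z":-1,"turn":0,"fingers":0.5},{"x":2.77,"y":-3.2,"z":0,"turn":0,"fingers":0.5},{"x":2.77,"y":-3.2,"z":0,"turn":0,"fingers":0.5},{"x":2.77,"y":-3.2,"z":0,"turn":0,"fingers":0.5},{"x":2.77,"y":-3.2,"z":0,"turn":0,"fingers":0.5},{"x":2.77,"y":-3.2,"z":0,"turn":0,"fingers":0.5},{"x":2.77,"y":-3.2,"z":0,"turn":0,"fingers":0.5},{"x":2.77,"y":-3.2,"z":0,"turn":0,"fingers":0.5},{"x":0,"y":0,"z":0,"turn":0,"fingers":0.5}]' 
python3 - <<'E'
from h import *
snap('w22');cv2.imwrite('pics/sc22.png',cal('scene')['pixels'][:,:,::-1])
E
```

```text
t: 21.5
eef_pos: [483.8, -338.2, 211.6]
tcp_rot: [[-0.975, -0.223, 0.0], [-0.223, 0.975, -0.001], [-0.0, -0.001, -1.0]]
force: [1.2, 0.4, -0.8]
gripper_width: 0.128
21.5 [ 483.8398857  -338.19376289  211.56046889] [ 1.15367788  0.4167421  -0.75886218] 0.12788774922991633
```

View pics/w22.png

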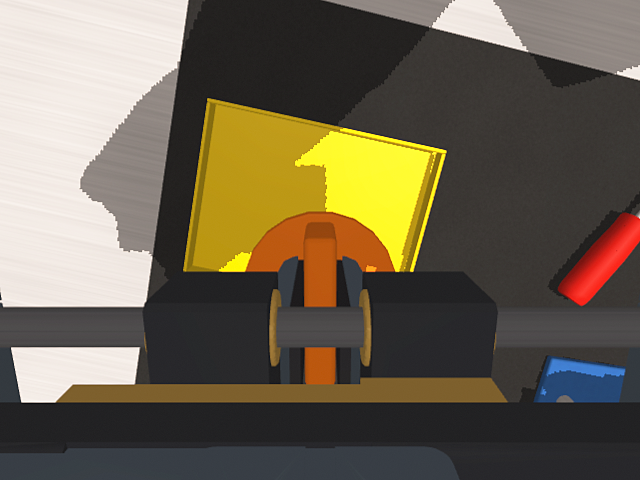

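View pics/sc22.png

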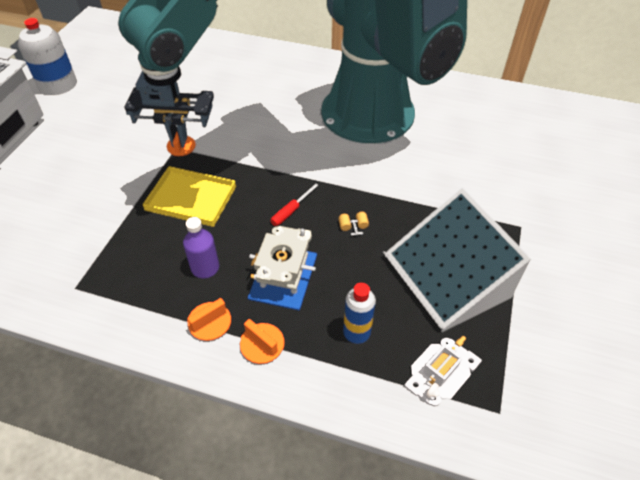

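```bash
python3 - <<'E'
from h import *
np.set_printoptions(precision=1,suppress=True)
c=load('w22')
P=[onz(None,p,22,c) for p in [(207,99),(446,150),(184,272),(411,272)]];print(P)
e=P[1]-P[0];e/=np.linalg.norm(e);n=np.array([-e[1],e[0],0]);n=n*np.sign(n[0]);print((P[0]+P[1])/2+72.5*n, np.linalg.norm(P[1]-P[0]))
E
```

```text
[array([ 412.9, -443.3,   22. ]), array([ 408.7, -253.5,   22. ]), array([ 555. , -439.8,   22. ]), array([ 512.1, -252.8,   22. ])]
[ 483.3 -346.8   22. ] 189.8039744801567
```

```bash
python3 -m crank '[{"x":0,"y":-0.8,"z":4,"turn":0,"fingers":0.5},{"x":0,"y":0,"z":4,"turn":0,"fingers":0.5},{"x":0,"y":0,"z":4,"turn":0,"fingers":0.5},{"x":0,"y":0,"z":3,"turn":0,"fingers":0.5},{"x":0,"y":0,"z":1.4,"turn":0,"fingers":0.5},{"x":0,"y":0,"z":0.5,"turn":0,"fingers":0.5},{"x":0,"y":0,"z":0,"turn":0,"fingers":0.5}]'
```

```text
t: 22.3
eef_pos: [488.0, -342.4, 42.3]
tcp_rot: [[-0.974, -0.227, 0.0], [-0.227, 0.974, -0.0], [-0.0, -0.0, -1.0]]
force: [0.3, -1.0, 0.0]
gripper_width: 0.128
```

```bash
python3 -m crank '[{"x":0,"y":0,"z":0.15,"turn":0,"fingers":0.5},{"x":0,"y":0,"z":0.15,"turn":0,"fingers":2},{"x":0,"y":0,"z":0,"turn":0,"fingers":4},{"x":0,"y":0,"z":0,"turn":0,"fingers":4},{"x":0,"y":0,"z":-2,"turn":0,"fingers":4},{"x":0,"y":0,"z":-4,"turn":0,"fingers":6},{"x":-1,"y":0,"z":-4,"turn":0,"fingers":6},{"x":-2,"y":1,"z":-4,"turn":0,"fingers":6},{"x":-2,"y":2,"z":-4,"turn":0,"fingers":6},{"x":0,"y":0,"z":0,"turn":0,"fingers":6}]'
python3 - <<'E'
from h import *
np.set_printoptions(precision=1,suppress=True)
c=snap('w23')
hsv=cv2.cvtColor(c["pixels"],cv2.COLOR_RGB2HSV)
m=cv2.inRange(hsv,(8,150,60),(22,255,255))
ct=max(cv2.findContours(m,0,2)[0],key=cv2.contourArea);(x,y),rad=cv2.minEnclosingCircle(ct);print(x,y,rad,onz(None,(x,y),14,c))
E
```

```text
t: 23.3
eef_pos: [532.8, -301.7, 224.7]
tcp_rot: [[-0.974, -0.228, 0.007], [-0.228, 0.974, -0.004], [-0.006, -0.006, -1.0]]
force: [0.8, -1.1, -0.5]
gripper_width: 0.662
23.3 [ 532.8 -301.7  224.7] [ 0.8 -1.1 -0.5] 0.6619227231160374
421.0 395.5 218.06947326660156 [ 686.7 -166.    14. ]
```

View pics/w23.png

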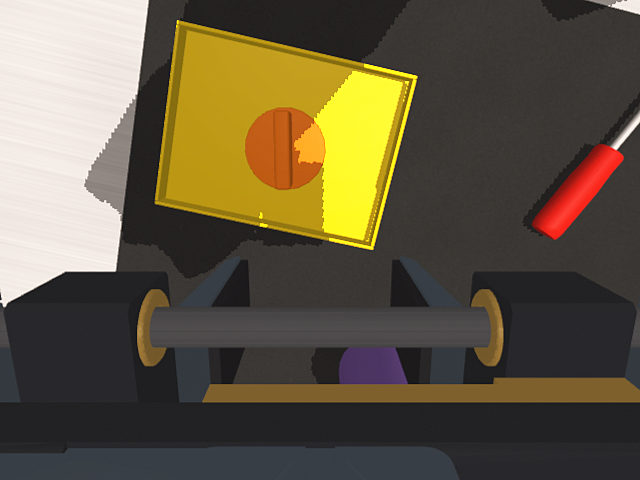

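```bash
python3 -m crank '[{"x":-1,"y":1.6,"z":-3,"turn":0,"fingers":8},{"x":-2.2,"y":3.4,"z":-2,"turn":0,"fingers":8},{"x":-2.6,"y":4,"z":0,"turn":0,"fingers":8},{"x":-2.6,"y":4,"z":0,"turn":0,"fingers":8},{"x":-2.6,"y":4,"z":0,"turn":0,"fingers":8},{"x":-2.6,"y":4,"z":0,"turn":0,"fingers":8},{"x":-2.6,"y":4,"z":0,"turn":0,"fingers":8},{"x":-2.6,"y":4,"z":0,"turn":0,"fingers":8},{"x":-2.6,"y":4,"z":0,"turn":0,"fingers":8},{"x":-2.6,"y":4,"z":0,"turn":0,"fingers":8},{"x":-2.6,"y":4,"z":0,"turn":0,"fingers":8},{"x":-2.6,"y":4,"z":0,"turn":0,"fingers":8}]'
python3 -m crank '[{"x":-2.6,"y":4,"z":0,"turn":0,"fingers":8},{"x":-2.6,"y":4,"z":0,"turn":0,"fingers":8},{"x":-2,"y":3,"z":0,"turn":0,"fingers":8},{"x":0,"y":0,"z":1,"turn":0.136,"fingers":8},{"x":0,"y":0,"z":2,"turn":0.136,"fingers":8},{"x":0,"y":0,"z":2,"turn":0.136,"fingers":8},{"x":0,"y":0,"z":2,"turn":0.136,"fingers":8},{"x":0,"y":0,"z":1,"turn":0.14,"fingers":8},{"x":0,"y":0,"z":0,"turn":0,"fingers":8},{"x":0,"y":0,"z":0,"turn":0,"fingers":8}]'
```

```text
t: 24.55
eef_pos: [711.9, 203.6, 267.3]
tcp_rot: [[-0.974, -0.226, -0.002], [-0.226, 0.974, -0.001], [0.002, -0.0, -1.0]]
force: [-0.1, -0.9, 0.1]
gripper_width: 0.876
t: 25.55
eef_pos: [757.1, 325.3, 188.1]
tcp_rot: [[-0.9, 0.437, -0.001], [0.437, 0.9, -0.0], [0.001, -0.001, -1.0]]
force: [0.5, -0.8, 0.1]
gripper_width: 0.876
```

```bash
python3 -m crank '[{"x":0.04,"y":1.3,"z":2,"turn":0,"fingers":8},{"x":0,"y":1.35,"z":3,"turn":0,"fingers":8},{"x":0,"y":0,"z":3,"turn":0,"fingers":8},{"x":0,"y":0,"z":2.5,"turn":0,"fingers":8},{"x":0,"y":0,"z":0,"turn":0,"fingers":8},{"x":0,"y":0,"z":0,"turn":0,"fingers":8}]'
python3 - <<'E'
from h import *
c=snap('w24')
E
```

```text
t: 26.15
eef_pos: [769.0, 349.7, 84.8]
tcp_rot: [[-0.899, 0.438, 0.001], [0.438, 0.899, 0.0], [-0.0, 0.0, -1.0]]
force: [-0.1, -0.0, 0.2]
gripper_width: 0.872
26.15 [768.98000724 349.72699879  84.76877714] [-0.0777486  -0.02268051  0.19814506] 0.8715311478287238
```

View pics/w24.png

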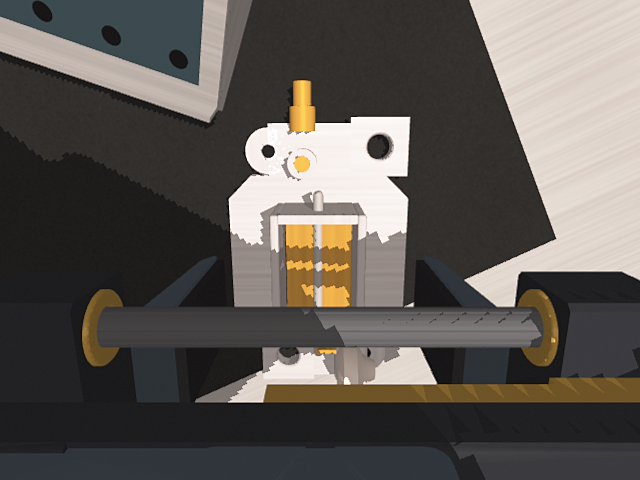

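```bash
python3 -m crank '[{"x":0,"y":0,"z":2,"turn":0,"fingers":8},{"x":0,"y":0,"z":2,"turn":0,"fingers":8},{"x":0,"y":0,"z":1.1,"turn":0,"fingers":8},{"x":0,"y":0,"z":0,"turn":0,"fingers":6},{"x":0,"y":0,"z":0,"turn":0,"fingers":3},{"x":0,"y":0,"z":0,"turn":0,"fingers":3},{"x":0,"y":0,"z":0,"turn":0,"fingers":3},{"x":0,"y":0,"z":0,"turn":0,"fingers":3}]' 40
python3 -m crank '[{"x":0,"y":0,"z":0,"turn":0,"fingers":3},{"x":0,"y":0,"z":-0.5,"turn":0,"fingers":3},{"x":0,"y":0,"z":-1.5,"turn":0,"fingers":3},{"x":0,"y":0,"z":-3,"turn":0,"fingers":3},{"x":0,"y":0,"z":0,"turn":0,"fingers":3},{"x":0,"y":0,"z":0,"turn":0,"fingers":3}]' 50
python3 - <<'E'
from h import *
c=snap('w25')
E
```

```text
t: 27.0
eef_pos: [768.6, 349.7, 32.9]
tcp_rot: [[-0.898, 0.44, 0.0], [0.44, 0.898, -0.0], [-0.0, 0.0, -1.0]]
force: [1.0, -0.1, -2.1]
gripper_width: 0.482
t: 27.6
eef_pos: [769.0, 349.9, 83.9]
tcp_rot: [[-0.898, 0.44, 0.002], [0.44, 0.898, 0.001], [-0.001, 0.001, -1.0]]
force: [-0.6, -0.8, -2.6]
gripper_width: 0.481
27.6 [768.9967743  349.93079776  83.94583302] [-0.58514629 -0.82758603 -2.58616032] 0.4811371760824324
```

View pics/w25.png

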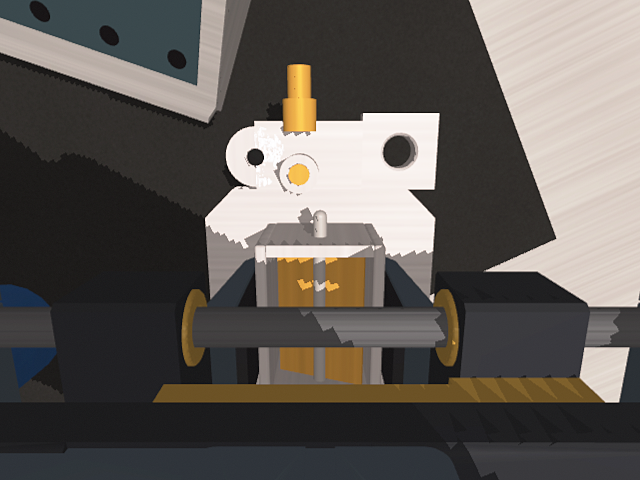

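```bash
python3 - <<'E'
import cv2,numpy as np
a=cv2.imread("pics/w20.png")
A=cv2.resize(a[40:80,350:390],None,fx=9,fy=9,interpolation=cv2.INTER_CUBIC)
B=cv2.resize(a[173:213,268:308],None,fx=9,fy=9,interpolation=cv2.INTER_CUBIC)
b=cv2.imread("pics/w21.png")
C=cv2.resize(b[140:180,382:422],None,fx=6,fy=6,interpolation=cv2.INTER_CUBIC)
cv2.imwrite("pics/z9.png",np.hstack([A,B]))
cv2.imwrite("pics/z10.png",C)
B2=np.clip(B.astype(float)*1.5,0,255).astype(np.uint8);cv2.imwrite("pics/z9.png",np.hstack([A,B2]))
E
```

```text
(no output)
```

View pics/z9.png

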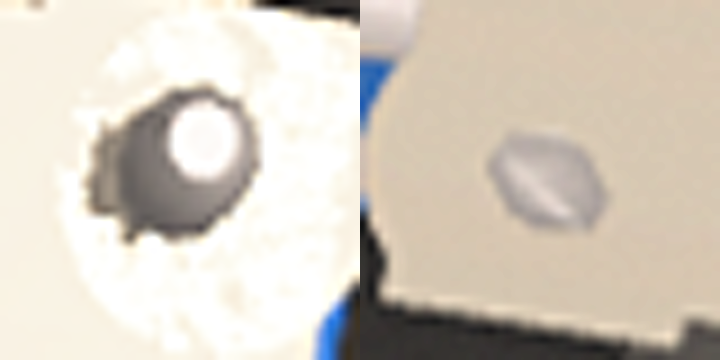

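View pics/z10.png

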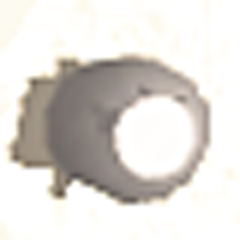

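```bash
python3 - <<'E'
from h import *
np.set_printoptions(precision=2,suppress=True)
c=load('w20');d=load('w21')
R1=onz(None,Z((206,136),(350,40),9),107,c);R2=onz(None,Z((155,133),(382,140),6),107,d)
D=onz(None,Z((188,181),(268,173),9),98,c)
# diamond in w21
print(R1,R2,D,np.linalg.norm((D-R1)[:2]))
for R in (R1,(R1+R2)/2):
    v=D-R;yaw=np.arctan2(v[1],v[0])+np.arctan2(50,120)
    Rz=np.array([[np.cos(yaw),-np.sin(yaw)],[np.sin(yaw),np.cos(yaw)]]);print("bowl",np.degrees(yaw),(R[:2]+D[:2])/2-Rz@np.array([0,7]))
# cover in tool: holes seen in w25
e=load('w25');M=np.array(e["mount"])
def tool(uv,z):
    dd=M[:3,:3]@np.array([(uv[0]-e["cx"])/e["fx"],(uv[1]-e["cy"])/e["fy"],1.]);o=M[:3,3];return o+dd*(z-o[2])/dd[2]
g=cv2.cvtColor(e["pixels"],cv2.COLOR_RGB2GRAY)
for n,(u,v) in [("round",(399,152)),("lug",(256,157))]:
    w=g[v-24:v+24,u-24:u+24];m=(w<140).astype(np.uint8);nn,l,s,ce=cv2.connectedComponentsWithStats(m);k=l[24,24];print(n,ce[k]+[u-24,v-24],s[k],tool(ce[k]+[u-24,v-24],22.9))
E
```

```text
[580.39  -6.62 107.  ] [580.46  -6.54 107.  ] [703.74 -48.45  98.  ] 130.2501751975636
bowl 3.8891053764868 [642.54 -34.52]
bowl 3.8668964508536496 [642.55 -34.5 ]
round [398.75 151.09] [  8   7  33  33 853] [60.19 32.28 22.9 ]
lug [254.94 156.71] [ 15  16  17  18 229] [ 57.95 -25.99  22.9 ]
```

```bash
python3 -m crank '[{"x":0,"y":0,"z":-3,"turn":0,"fingers":3},{"x":0,"y":0,"z":-4,"turn":0,"fingers":3},{"x":0,"y":-1,"z":-4,"turn":0,"fingers":3},{"x":-0.6,"y":-3.5,"z":-4,"turn":0,"fingers":3},{"x":-0.6,"y":-4.4,"z":-1,"turn":0,"fingers":3},{"x":-0.6,"y":-4.4,"z":0,"turn":0,"fingers":3},{"x":-0.6,"y":-4.4,"z":0,"turn":0,"fingers":3},{"x":-0.6,"y":-4.4,"z":0,"turn":0,"fingers":3},{"x":-0.6,"y":-4.4,"z":0,"turn":0,"fingers":3},{"x":-0.6,"y":-4.4,"z":0,"turn":0,"fingers":3},{"x":-0.6,"y":-4.4,"z":0,"turn":0,"fingers":3},{"x":-0.6,"y":-4,"z":0,"turn":0,"fingers":3}]' 50
python3 -m crank '[{"x":-0.2,"y":-0.7,"z":0,"turn":-0.1,"fingers":3},{"x":0,"y":0,"z":0,"turn":-0.13,"fingers":3},{"x":0,"y":0,"z":0,"turn":-0.13,"fingers":3},{"x":0,"y":0,"z":0,"turn":-0.1,"fingers":3},{"x":0,"y":0,"z":0,"turn":-0.06,"fingers":3},{"x":0,"y":0,"z":0,"turn":0,"fingers":3},{"x":0,"y":0,"z":0,"turn":0,"fingers":3}]' 50
```

```text
t: 28.85
eef_pos: [643.2, -26.4, 238.9]
tcp_rot: [[-0.898, 0.44, -0.002], [0.44, 0.898, 0.0], [0.002, -0.001, -1.0]]
force: [1.6, -1.2, -1.9]
gripper_width: 0.486
t: 29.55
eef_pos: [643.0, -31.8, 239.3]
tcp_rot: [[-0.998, -0.062, -0.001], [-0.062, 0.998, 0.0], [0.001, 0.0, -1.0]]
force: [-0.5, -0.2, -1.9]
gripper_width: 0.48
```

```bash
python3 -m crank '[{"x":0.04,"y":-0.3,"z":2,"turn":-0.006,"fingers":3},{"x":0,"y":0,"z":3,"turn":0,"fingers":3},{"x":0,"y":0,"z":2.5,"turn":0,"fingers":3},{"x":0,"y":0,"z":1.3,"turn":0,"fingers":3},{"x":0,"y":0,"z":0.6,"turn":0,"fingers":3},{"x":0,"y":0,"z":0,"turn":0,"fingers":3},{"x":0,"y":0,"z":0,"turn":0,"fingers":3}]'
python3 - <<'E'
from h import *
c=snap('w26')
s=cal('side')['pixels'][200:350,240:420,::-1];cv2.imwrite('pics/s26.png',cv2.resize(s,None,fx=4,fy=4,interpolation=cv2.INTER_CUBIC))
E
```

```text
t: 30.25
eef_pos: [643.8, -34.9, 147.2]
tcp_rot: [[-0.998, -0.07, 0.001], [-0.07, 0.998, -0.0], [-0.001, -0.0, -1.0]]
force: [0.1, -0.3, -2.1]
gripper_width: 0.479
30.25 [643.81333831 -34.90152243 147.1515699 ] [ 0.07526697 -0.2770907  -2.06822768] 0.47876230748881926
```

View pics/w26.png

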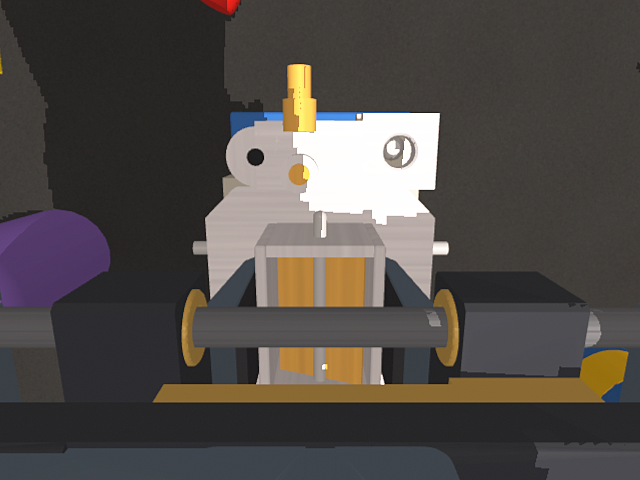

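View pics/s26.png

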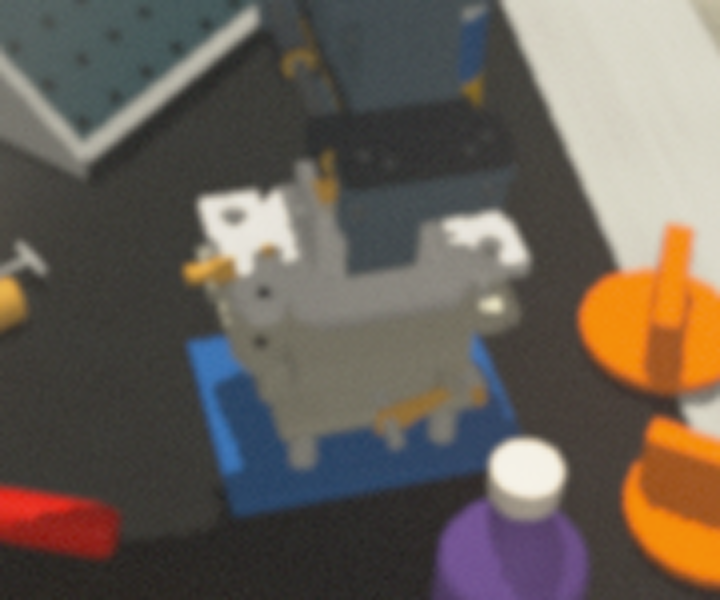

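```bash
python3 - <<'E'
import cv2
a=cv2.imread("pics/w26.png")[125:175,375:425]
cv2.imwrite("pics/z11.png",cv2.resize(a,None,fx=10,fy=10,interpolation=cv2.INTER_CUBIC))
E
```

```text
(no output)
```

View pics/z11.png

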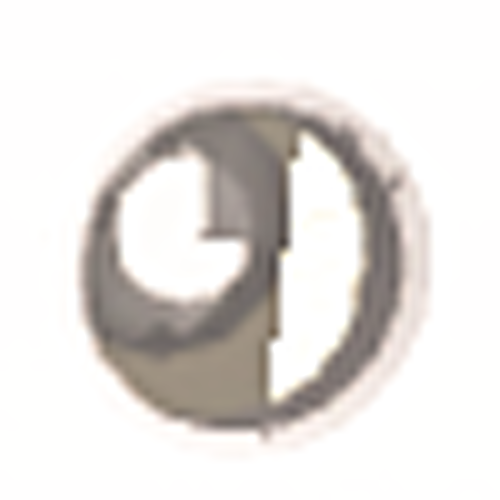

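```bash
python3 - <<'E'
from h import *
np.set_printoptions(precision=2,suppress=True)
c=load('w26');Rt=r.read_state()["tcp_rot"]
H=onz(None,Z((245,266),(375,125),10),124.2,c);P=onz(None,Z((183,225),(375,125),10),107,c)
print(H,P,"move tool",Rt.T@(P-H),r.read_state()["eef_pos"])
E
```

```text
[581.72  -6.85 124.2 ] [580.61  -6.63 107.  ] move tool [ 1.11  0.3  17.2 ] [643.87 -34.92 147.32]
```

```bash
python3 -m crank '[{"x":0.11,"y":0.02,"z":0.2,"turn":0,"fingers":3},{"x":0,"y":0,"z":0.3,"turn":0,"fingers":3},{"x":0,"y":0,"z":0.3,"turn":0,"fingers":3},{"x":0,"y":0,"z":0.2,"turn":0,"fingers":3},{"x":0,"y":0,"z":0,"turn":0,"fingers":3}]'
python3 - <<'E'
from h import *
np.set_printoptions(precision=2,suppress=True)
c=snap('w27')
cv2.imwrite("pics/z12.png",cv2.resize(c["pixels"][125:175,375:425,::-1],None,fx=8,fy=8,interpolation=cv2.INTER_CUBIC))
E
```

```text
t: 30.85
eef_pos: [641.9, -34.7, 135.7]
tcp_rot: [[-0.998, -0.07, -0.001], [-0.07, 0.998, 0.0], [0.001, 0.0, -1.0]]
force: [0.0, 0.8, -1.8]
gripper_width: 0.484
30.85 [641.87 -34.74 135.69] [ 0.01  0.75 -1.8 ] 0.4840379584541358
```

View pics/z12.png

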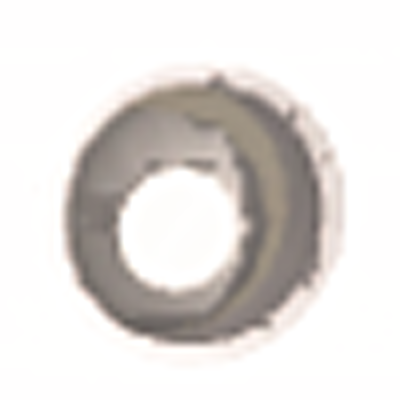

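```bash
python3 - <<'E'
from h import *
np.set_printoptions(precision=2,suppress=True)
c=load('w27');Rt=r.read_state()["tcp_rot"]
H=onz(None,Z((196,207),(375,125),8),112.8,c);P=onz(None,Z((181,230),(375,125),8),107,c)
print(H,P,"move tool",Rt.T@(P-H),[r.read_state()["eef_pos"] for i in range(3)])
E
```

```text
[579.44  -6.72 112.8 ] [580.81  -6.3  107.  ] move tool [-1.4   0.32  5.8 ] [array([641.96, -34.74, 135.88]), array([641.96, -34.74, 135.88]), array([641.96, -34.74, 135.88])]
```

```bash
python3 -m crank '[{"x":-0.1,"y":0.02,"z":0,"turn":0,"fingers":3},{"x":0,"y":0,"z":0.2,"turn":0,"fingers":3},{"x":0,"y":0,"z":0,"turn":0,"fingers":3},{"x":0,"y":0,"z":0,"turn":0,"fingers":3}]'
python3 - <<'E'
from h import *
np.set_printoptions(precision=2,suppress=True)
c=snap('w28')
cv2.imwrite("pics/z13.png",cv2.resize(c["pixels"][125:175,375:425,::-1],None,fx=8,fy=8,interpolation=cv2.INTER_CUBIC))
E
```

```text
t: 31.3
eef_pos: [643.0, -34.5, 134.0]
tcp_rot: [[-0.998, -0.07, -0.0], [-0.07, 0.998, 0.0], [0.0, 0.0, -1.0]]
force: [0.8, 0.4, -2.2]
gripper_width: 0.479
31.3 [643.01 -34.46 134.04] [ 0.83  0.44 -2.2 ] 0.4787316351017744
```

View pics/z13.png

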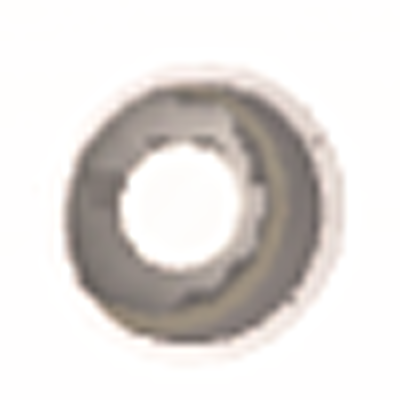

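```bash
python3 -m crank '[{"x":0,"y":0,"z":0.2,"turn":0,"fingers":3},{"x":0,"y":0,"z":0.2,"turn":0,"fingers":3},{"x":0,"y":0,"z":0,"turn":0,"fingers":3}]'
python3 -m crank '[{"x":0,"y":0,"z":0.2,"turn":0,"fingers":3},{"x":0,"y":0,"z":0.1,"turn":0,"fingers":3},{"x":0,"y":0,"z":0,"turn":0,"fingers":3}]'
```

```text
t: 31.65
eef_pos: [642.9, -34.5, 129.8]
tcp_rot: [[-0.998, -0.07, -0.0], [-0.07, 0.998, 0.0], [0.0, 0.0, -1.0]]
force: [0.6, 0.7, -3.1]
gripper_width: 0.482
t: 31.95
eef_pos: [643.0, -34.5, 126.9]
tcp_rot: [[-0.998, -0.07, -0.0], [-0.07, 0.998, 0.0], [0.0, 0.0, -1.0]]
force: [0.1, 0.1, -2.2]
gripper_width: 0.481
```

Sliding freely; the last few mm.

```bash
python3 -m crank '[{"x":0,"y":0,"z":0.2,"turn":0,"fingers":3},{"x":0,"y":0,"z":0.1,"turn":0,"fingers":3},{"x":0,"y":0,"z":0,"turn":0,"fingers":3}]'
python3 -m crank '[{"x":0,"y":0,"z":0.1,"turn":0,"fingers":3},{"x":0,"y":0,"z":0,"turn":0,"fingers":3}]'
```

```text
t: 32.25
eef_pos: [643.0, -34.5, 123.9]
tcp_rot: [[-0.998, -0.07, -0.0], [-0.07, 0.998, 0.0], [0.0, 0.0, -1.0]]
force: [-0.6, -0.2, -2.4]
gripper_width: 0.479
t: 32.45
eef_pos: [643.0, -34.5, 123.0]
tcp_rot: [[-0.998, -0.07, -0.0], [-0.07, 0.998, -0.0], [0.0, -0.0, -1.0]]
force: [-0.4, 0.1, -1.8]
gripper_width: 0.484
```

```bash
python3 -m crank '[{"x":0,"y":0,"z":0.1,"turn":0,"fingers":3},{"x":0,"y":0,"z":0,"turn":0,"fingers":3}]'
python3 -m crank '[{"x":0,"y":0,"z":0.05,"turn":0,"fingers":3},{"x":0,"y":0,"z":0,"turn":0,"fingers":3}]'
```

```text
t: 32.65
eef_pos: [643.2, -34.5, 122.8]
tcp_rot: [[-0.998, -0.07, -0.0], [-0.07, 0.998, -0.0], [0.0, -0.0, -1.0]]
force: [-6.0, 0.5, 6.6]
gripper_width: 0.477
t: 32.85
eef_pos: [643.1, -34.5, 122.8]
tcp_rot: [[-0.998, -0.07, -0.0], [-0.07, 0.998, -0.0], [0.0, -0.0, -1.0]]
force: [-9.2, 1.0, 15.4]
gripper_width: 0.482
```

```bash
python3 -m crank '[{"x":0,"y":0,"z":-0.08,"turn":0,"fingers":3},{"x":0,"y":0,"z":0,"turn":0,"fingers":6},{"x":0,"y":0,"z":0,"turn":0,"fingers":7.5},{"x":0,"y":0,"z":0,"turn":0,"fingers":7.5},{"x":0,"y":0,"z":-1,"turn":0,"fingers":7.5},{"x":0,"y":0,"z":-3,"turn":0,"fingers":7.5},{"x":0,"y":0,"z":-4,"turn":0,"fingers":7.5},{"x":-1,"y":0,"z":-4,"turn":0,"fingers":7.5},{"x":-3,"y":0,"z":-4,"turn":0,"fingers":7.5},{"x":-3,"y":0,"z":-3,"turn":0,"fingers":7.5},{"x":0,"y":0,"z":0,"turn":0,"fingers":7.5},{"x":0,"y":0,"z":0,"turn":0,"fingers":7.5}]'
python3 - <<'E'
from h import *
c=snap('w29')
s=cal('side')['pixels'][200:350,240:420,::-1];cv2.imwrite('pics/s29.png',cv2.resize(s,None,fx=4,fy=4,interpolation=cv2.INTER_CUBIC))
cv2.imwrite('pics/sc29.png',cal('scene')['pixels'][:,:,::-1])
E
```

```text
t: 34.05
eef_pos: [713.1, -29.5, 313.2]
tcp_rot: [[-0.998, -0.07, 0.001], [-0.07, 0.998, -0.0], [-0.001, -0.0, -1.0]]
force: [-0.9, 0.4, -1.3]
gripper_width: 0.824
34.05 [713.09964872 -29.47562808 313.18030784] [-0.89881752  0.38353643 -1.25020262] 0.82366620463001
```

View pics/w29.png

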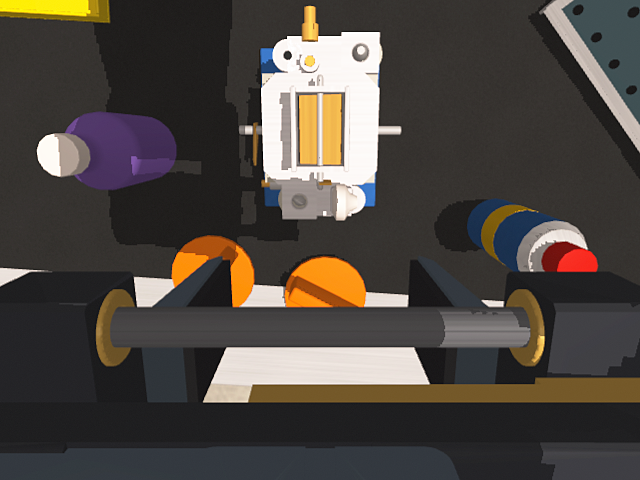

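View pics/s29.png

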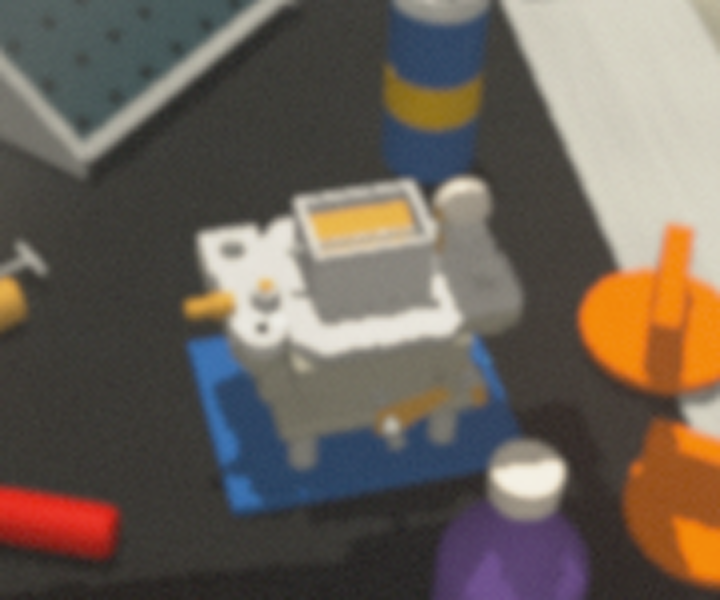

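View pics/sc29.png

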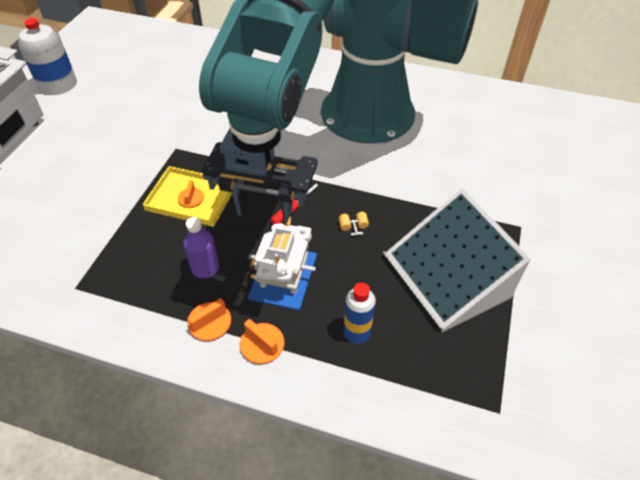

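```bash
python3 - <<'E'
from h import *
c=load('w29');a=c["pixels"][20:225,245:400,::-1]
cv2.imwrite("pics/z14.png",cv2.resize(a,None,fx=2.9,fy=2.9,interpolation=cv2.INTER_CUBIC))
b=cal('side')['pixels'][245:330,285:375,::-1];cv2.imwrite("pics/z15.png",cv2.resize(b,None,fx=7,fy=7,interpolation=cv2.INTER_CUBIC))
E
```

```text
(no output)
```

View pics/z14.png

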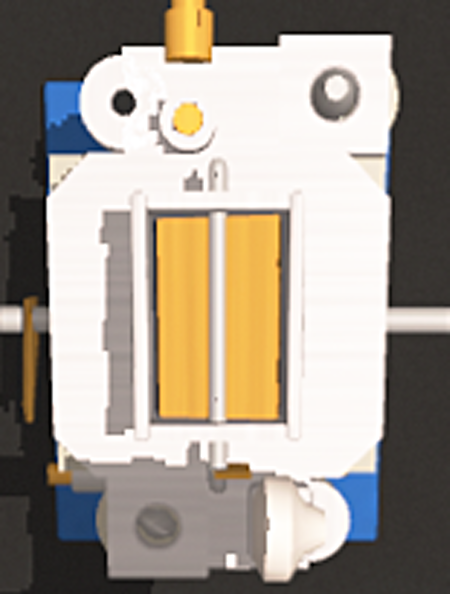

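View pics/z15.png

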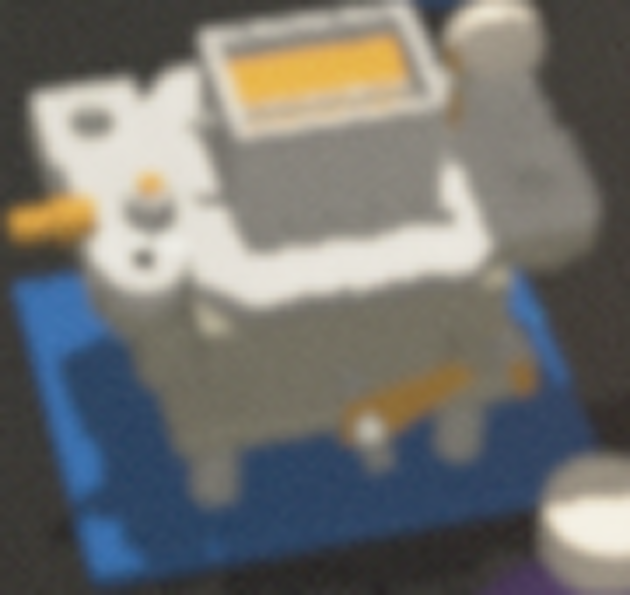

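Both dowels stand in their holes, and the side view shows no gap at the joint. The cap is in the tray and the arm is clear, so I'm handing in.

```bash
python3 -c "
from cell import r
print(r.finish_job())"
```

```text
the job is handed in; nothing more can be done
None
```

The cover is seated on both dowels and released, and the dust cap is in the yellow tray. I handed the job in at about 34 s; no verdict was reported.

**What I did:** The cover lay skewed on the rack and the tool cannot tilt. So I nudged the cover round on the board with closed fingers, gripped it by the tower and levelled it by pressing it gently onto the bench. I then put the cap in the tray, picked the cover up again, lined its round hole up with the dowel in the wrist camera and lowered it in small steps.

**Last checks:**
- **Seating:** The cover slid down with no measurable resistance. It stopped at TCP z 122.8 mm, against 122.9 expected for fully home, with about 17 N of pressing force.
- **Pictures after release:** Both dowels stand in their holes and the side view shows no visible gap. The cap sits near the middle of the tray, and the can, bottle, float and screwdriver look unmoved.
- **Not measured or failed:** I judged flushness from that height and the pictures, and did not measure the tilt separately. My colour-mask position check of the cap picked up the wrong region, so the cap's place rests on the picture alone.

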